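Take the bore of a rice cooker's steam vent with a telescoping gauge

TASK

The steam vent in the rice cooker's lid needs a new seal, so take the size of its bore with the telescoping gauge that stands in the wooden block. Lower the gauge gently into the vent, plungers still tucked in, until it stands on the vent floor; bearing down on it lightly, unscrew the end knob so that the plungers spring out to the wall, and tighten it again in place. Lift the gauge straight out and stand it back upright in the block's slot, still locked at the size it took; do not press hard on the lid, and leave the other things where they are.

Things in the scene. Friction and masses are not known exactly. Their poses are not given: they have to be found in the camera images.
- gauge: telescoping bore gauge of steel, about 0.15 kg, 122 mm tall, upright; origin at the centre of the flat underside of its cross head, z up the handle, y along the head. Head 13 (x) by 30 (y) by 14 mm high; handle 10 mm diameter; lock knob on top, coaxial. Round plungers of 9 mm diameter, domed, come out of the head's two ends on an axis 7 mm above the underside. It starts locked, plungers tucked in
- knob (a joint): turn of the gauge's lock knob relative to the handle, rad: 0 to 0.1 (locked) at the start, growing anticlockwise seen from above (unscrewing). Below 0.3 the plungers hold, above 0.8 they are free; stops at -0.15 and 1.3. It takes about 0.035 N m: held loosely the whole gauge just spins, so press its underside on the vent floor with about 8 to 14 N, then friction there holds it while the knob turns
- knob_top (a point): centre of the top face of the knurled steel lock knob, 122 mm above the gauge's underside; the knob is 17 mm in diameter and reaches 25 mm below this point, the handle below it is thinner
- tip_a (a point): domed end of the plunger on the gauge's +y side. Over both tips the gauge measures 34 mm tucked in and 50 mm fully out; a light spring pushes each plunger out with about 1 N when the lock is free
- tip_b (a point): end of the plunger on the gauge's -y side; the distance between the two tips is the size taken
- cooker: white rice cooker with a domed lid, 202 mm diameter, 170 mm high, fixed on the counter; origin at the centre of its underside, its front (control panel, lid release button) to -x. The lid is closed. The vent's insert sits in a silicone ring and gives about 1 mm for every 10 N pressed down on it
- vent (a point): nominal middle of the open steam vent at the crown of the lid, in its mouth plane, 170 mm above the counter, z up. Mouth 54 mm diameter; 6 to 18 mm below it a flat ledge narrows it to the bore to measure: round, about 40 mm diameter, 26 mm deep, so its flat floor lies 32 to 44 mm below the mouth. The lid has play: the true axis is up to 3.5 mm off this point in x and in y, to be felt
- block: wooden block 56 mm (x) by 92 mm (y) by 48 mm high, fixed on the counter; origin at the centre of its underside. In its top is an open slot, 17.5 mm (x) by 64 mm (y), 32 mm deep, in which the gauge stands with its cross head along the slot
- slot (a point): middle of the floor of the block's slot, 16 mm above the counter; y along the slot, z up. The gauge's underside rests on this floor
- teacup: white ceramic teacup, 76 mm diameter, 62 mm high, to be left alone; origin at the centre of its underside
- vent_cap: white plastic cap taken out of the vent, 52 mm diameter, 25 mm high, to be left alone; origin at the centre of its underside
- strainer: small steel mesh strainer lying rim down, 107 mm diameter, 42 mm high, with a wire handle of 110 mm to its -y side, to be left alone; origin at the centre of its underside
- spatula: wooden rice spatula lying flat along its x, 205 mm long, 58 mm wide blade at +x, 7 mm thick, to be left alone; origin on the underside, 10 mm from its middle towards the blade
There are look-alikes about, which are no part of the job. What is shaped like the gauge but orange, pink or purple is not meant.

How it is judged:
On the way, in this order (a step that is already met when the one before it is completed fails the run):
1. the gauge is down in the vent's bore, plungers still tucked in (horizontal distance between gauge and vent below 0.012 m and z of gauge in the frame of vent below -0.029 m and angle between gauge's own z axis and vertical below 0.15 rad and distance between tip_a and tip_b below 0.037 m), for 0.2 s.
2. in the bore, the lock knob is unscrewed and the plungers have sprung out to the wall (z of gauge in the frame of vent below -0.029 m and value of joint knob above 0.6 rad and distance between tip_a and tip_b between 0.0385 and 0.042 m), for 0.2 s.
3. still in the bore, the knob is tightened again (z of gauge in the frame of vent below -0.026 m and value of joint knob below 0.3 rad and distance between tip_a and tip_b between 0.0385 and 0.042 m), for 0.2 s.
At the end, for the whole second after the job is handed in: the gauge stands released and at rest in the block's slot, its underside down on the slot's floor (within 5 mm) and upright (within 0.2 rad); its knob is tight (below 0.3 rad) and the tips are 38.5 to 42 mm apart, the size of the vent's bore (distance between tip_a and tip_b between 0.0385 and 0.042 m and value of joint knob below 0.3 rad and horizontal distance between gauge and slot below 0.02 m and z of gauge in the frame of slot below 0.005 m and angle between gauge's own z axis and vertical below 0.2 rad and linear speed of gauge below 0.02 m/s); the robot touches nothing.
It fails at once if the gauge is pressed on the cooker with more than 22 N (contact force between gauge and cooker above 22 N).
It fails at once if the hand or arm presses on the cooker with more than 22 N (contact force between any of the fingers, the arm and cooker above 22 N).
It fails at once if a bystander is moved by more than 20 mm (distance of any of teacup, vent_cap, strainer, spatula from where it was at the start of the episode above 0.02 m).
It also fails if it takes over 69 s, if anything falls off the work surface, if the arm or the gripper's body presses on something with over 40 N, if the wrist force passes 120 N, or if a joint passes its speed limit or range.

ROBOT

A 7-joint arm with a two-finger parallel gripper is mounted at the origin on the work surface. World frame = base frame: x ahead of the robot, y to its left, z up, the work surface at z = 0. Lengths are in m, angles in rad, forces in N, time in s.
With the tool pointing down it reaches from about 0.4 to 0.9 m from the base axis. Payload 5.5 kg.
Tool frame: the origin (TCP) lies midway between the tips of the shut fingers; the grasp point (between the pads) lies 19 mm behind it; x points along the fingers, y is the direction in which the jaws open and shut, and the axes are right-handed (so a half turn about x gives the same grasp; the last joint's range is limited). The gripper opens to 85 mm and grips with 20 to 120 N. Pads are 22 mm wide; open, the fingers measure 114 mm over their backs; the gripper's body (76 mm by 85 mm) begins 54 mm behind the grasp point. The pads swing forward as they close: fully open they stand 13 mm farther back than shut.
Start: joints at [1.566, 0.501, -0.427, 1.55, 0.221, 1.138, -0.21], TCP at [0.172, -0.627, 0.231] pointing down, gripper open.
Joint ranges: [-2.88, 2.88], [-0.31, 2.03], [-1.54, 1.56], [0.2, 2.42], [-1.41, 4.55], [0.19, 2.02], [-2.57, 2.57]. Speed limits (rad/s): [2.57, 2.57, 3.14, 3.14, 3.14, 3.14, 3.14].

INTERFACE

Orientations are given as a rotation vector (axis times angle).
In Python, from workcell import manip gives the robot as it stands. The module is installed in compiled form; this text tells all that it offers.
- The arm moves only by the shell command python3 -m inch 'ROWS' [OPENING] [FORCE]. ROWS is JSON, a list of rows, each an object of numbers: "tx", "ty", "tz": the shift along the tool's x, y, z in mm; "twist": the turn about the tool's x in degrees. A call has 1 to 5 rows; each row shifts and turns the pose as measured when the row begins, along the tool's axes as they then stand; what a row does not reach is not made up. A row lasts 1/10 s, in which the tool goes at most 50 mm and 8.59 degrees, less where a joint would pass 70% of its speed; a pose out of reach is approached as far as the arm can. A call is refused whole if a number of a shift passes 50 or a number of a turn 8.59, either way. A call with a gripper value outside its range is refused whole. OPENING is the closure, from 0 (fully open) to 1 (shut), set as the call begins (- or left out, the last holds). The fingers move at their own pace and stop on an object; FORCE is the grip in N (left out, the last holds). Time passes only in rows, so rows that do not move let the fingers close. It gives the time, the measured TCP pose, the force and the opening at its end, in the units of the state.
- manip.sense(): the state, without advancing time (a new reading comes with each control period).
- manip.read_camera(name): name is "scene" or "side" or "wrist"; returns the picture (420x560x3 uint8, red, green, blue); there is no depth.
- manip.calibration(name): a dict with "fx", "fy", "cx", "cy" (pixels), "k1" (the pictures are not rectified: a ray, as slopes to the right and down, at radius r is drawn at 1 + k1 r^2 times it, then the intrinsics apply), "position" and "orientation" of the camera in the world. Camera axes: x right, y down, z forward; pixel columns grow to the right and rows downward; lengths in m; the calibration is good to about 2 mm. A picture is of the moment at which its call begins: read the wrist's pose just before it. calibration takes no time and is no camera call; for the wrist camera it gives the pose at the moment of the call.
- manip.close_job(): hands the job in, once; it reports no verdict.
Trained networks look in the newest picture that a camera, given by its name, has taken for a name from the list of things; names that differ only in an ending like _2 or _b are one class to them, and where a whole thing is asked for, a point or a joint stands for the part that bears it (a point fixed in the world has none). Each returns a list of dicts, best first, with "score" (0 to 1); they miss things now and then, are a little off and sometimes report something else, mostly with a low value. They report only what shows in the picture. A call takes as long as a camera call. They do not tell look-alikes from the thing itself.
- manip.recognise(camera, query): "uv" ([column, row] in pixels, amid what is visible of it).
- manip.trace(camera, query): "region" (420x560 bool, what is visible of it) and "uv" ([column, row] in pixels, amid what is visible of it).
The state is a dict: "clock": time; "joint_positions": joint angles; "joint_velocities": joint speeds; "effort": joint torques, N m; "tool_pos": TCP position; "orientation": TCP orientation; "wrist_force": force on the tool from outside, world axes, zero at the start; "torque": the same for the moment, N m; "width": opening from 0.0 (shut) to 1.0 (fully open).
Only numpy, scipy, OpenCV 4.12 (cv2) and the standard library are available. Lean on these libraries where they do the work, as an engineer would, in place of code of your own. Each camera call takes 0.05 s, during which the arm holds its last target.

## Working session

There is one attempt and no reset: what is moved stays moved. The work goes in short steps, Python scripts to look and compute and a shell command to move; the robot and the scene stay as the last step left them, time stands still between calls to the robot, and variables do not carry over. Pictures are saved under pics/ and viewed, and the job is handed in when it is done.

```bash
mkdir -p pics; ls; cat > h.py <<'E'
import numpy as np, cv2
from workcell import manip
from scipy.spatial.transform import Rotation as R
def save(cam,name):
    im=manip.read_camera(cam); cv2.imwrite('pics/'+name,im[:,:,::-1]); return im
def ray(cal,uv):
    x=(uv[0]-cal['cx'])/cal['fx']; y=(uv[1]-cal['cy'])/cal['fy']
    xd,yd=x,y
    for _ in range(20):
        r2=x*x+y*y; x=xd/(1+cal['k1']*r2); y=yd/(1+cal['k1']*r2)
    o=np.array(cal['orientation'],float)
    M=R.from_rotvec(o).as_matrix() if o.shape==(3,) else o
    d=M@np.array([x,y,1]); return np.array(cal['position']),d/np.linalg.norm(d)
def proj(cal,p):
    o=np.array(cal['orientation'],float)
    M=R.from_rotvec(o).as_matrix() if o.shape==(3,) else o
    q=M.T@(np.array(p)-np.array(cal['position'])); x,y=q[0]/q[2],q[1]/q[2]
    s=1+cal['k1']*(x*x+y*y); return np.array([cal['cx']+cal['fx']*x*s,cal['cy']+cal['fy']*y*s])
def tri(rs):
    A=np.zeros((3,3));b=np.zeros(3)
    for c,d in rs:
        P=np.eye(3)-np.outer(d,d);A+=P;b+=P@c
    p=np.linalg.solve(A,b); return p,[np.linalg.norm((np.eye(3)-np.outer(d,d))@(p-c)) for c,d in rs]
def atz(cal,uv,z):
    c,d=ray(cal,uv); return c+d*(z-c[2])/d[2]
E
python3 - <<'E'
from h import *
print(manip.sense())
for c in ('scene','side','wrist'):
    print(c,manip.calibration(c)); save(c,c+'0.png')
    for q in ('gauge','knob_top','cooker','vent','block','slot','teacup','vent_cap','strainer','spatula'):
        try: print(q,[(np.round(d['uv']).tolist(),round(d['score'],2)) for d in manip.recognise(c,q)])
        except Exception as e: print(q,e)
E
```

```text
pics
{'clock': 0.0, 'joint_positions': array([ 1.56620373,  0.50186903, -0.42677317,  1.55149046,  0.22083188,
        1.13828638, -0.21032558]), 'joint_velocities': array([-0.00057847,  0.00026239,  0.00073381,  0.00051693,  0.0005475 ,
        0.00179012,  0.0001592 ]), 'effort': array([-6.08533210e-04, -5.69518518e+01, -5.81649005e+00, -2.80945534e+01,
        1.05641579e-02,  1.17249021e-02, -4.71854236e-07]), 'tool_pos': array([ 0.17174268, -0.62616223,  0.23022765]), 'orientation': array([ 2.07892478,  0.282179  , -2.07941318]), 'wrist_force': array([0.17413406, 0.15931293, 0.96678535]), 'torque': array([ 0.00740946,  0.00867274, -0.03253383]), 'width': 1.0024836024306336}
scene {'fx': 474.40533636209284, 'fy': 474.40533636209284, 'cx': 270.29848030300946, 'cy': 216.82452067321657, 'k1': -0.0675010079507566, 'position': array([1.40056058, 0.13661247, 0.68472147]), 'orientation': array([-1.5764765 , -1.75194621,  0.8864644 ])}
gauge [([330.0, 236.0], 0.77), ([283.0, 220.0], 0.6), ([334.0, 201.0], 0.5), ([331.0, 176.0], 0.5), ([286.0, 187.0], 0.47)]
knob_top [([285.0, 201.0], 0.6
[... 882 characters left out ...]
0, 200.0], 0.93)]
vent [([393.0, 201.0], 0.92), ([207.0, 234.0], 0.48)]
block [([264.0, 303.0], 0.83)]
slot [([264.0, 304.0], 0.58)]
teacup [([232.0, 192.0], 0.95), ([260.0, 263.0], 0.59)]
vent_cap [([209.0, 232.0], 0.86)]
strainer [([299.0, 181.0], 0.95), ([261.0, 263.0], 0.65)]
spatula [([147.0, 296.0], 0.91), ([206.0, 232.0], 0.54)]
wrist {'fx': 374.15339876645544, 'fy': 374.15339876645544, 'cx': 274.98550604935747, 'cy': 205.97947958424288, 'k1': -0.07517740226500465, 'position': array([ 0.2516381 , -0.60468978,  0.3745208 ]), 'orientation': array([ 2.28210853, -1.74074261, -0.2836139 ])}
gauge []
knob_top []
cooker []
vent []
block []
slot []
teacup []
vent_cap []
strainer []
spatula []
```

View pics/scene0.png

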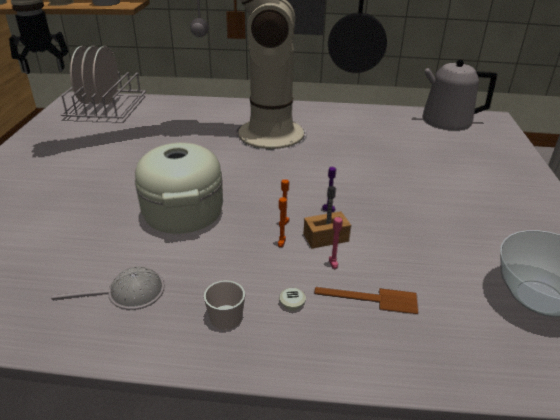

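View pics/side0.png

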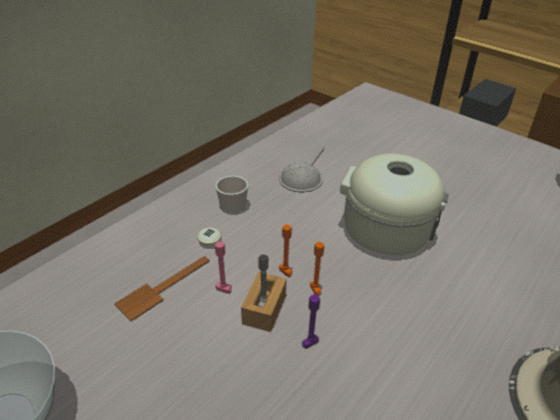

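```bash
python3 - <<'E'
import cv2
a=cv2.imread('pics/scene0.png')[120:290,230:410];b=cv2.imread('pics/side0.png')[220:370,190:350]
a=cv2.resize(a,None,fx=3,fy=3,interpolation=3);b=cv2.resize(b,None,fx=3.5,fy=3.5,interpolation=3)
cv2.imwrite('pics/cropA.png',a);cv2.imwrite('pics/cropB.png',b)
E
```

```text
(no output)
```

View pics/cropA.png

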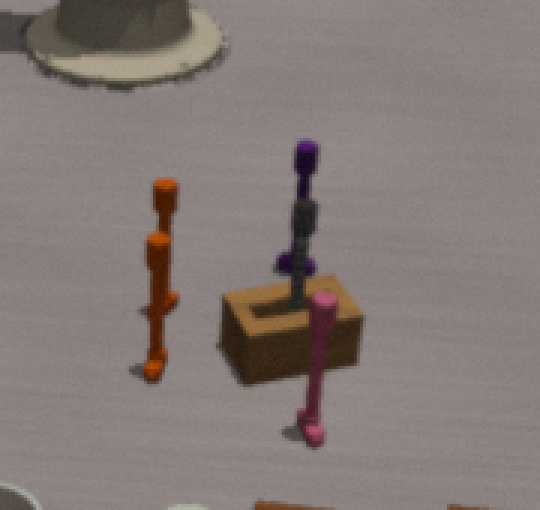

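View pics/cropB.png

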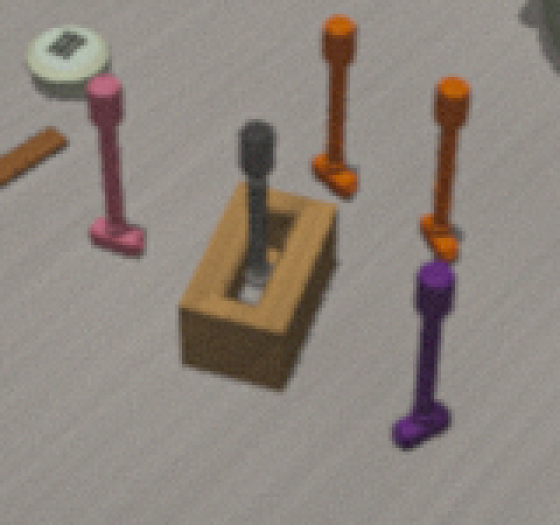

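```bash
python3 - <<'E'
import cv2
a=cv2.imread('pics/scene0.png')[135:235,125:235];b=cv2.imread('pics/side0.png')[145:255,335:455]
a=cv2.resize(a,None,fx=5,fy=5,interpolation=3);b=cv2.resize(b,None,fx=5,fy=5,interpolation=3)
cv2.imwrite('pics/cropC.png',a);cv2.imwrite('pics/cropD.png',b)
from h import *
S,D=manip.calibration('scene'),manip.calibration('side')
def A(u,v):return (230+(u+.0)/3,120+v/3)
def B(u,v):return (190+u/3.5,220+v/3.5)
for n,p,q in [('knob',A(305,205),B(257,129)),('c1',A(222,296),B(338,207)),('c2',A(336,277),B(286,330)),('c3',A(363,316),B(180,310)),('c4',A(243,343),B(243,187))]:
    print(n,tri([ray(S,p),ray(D,q)]),atz(S,p,.048),atz(D,q,.048))
print(tri([ray(S,(176,153)),ray(D,(400,167))]))
E
```

```text
knob (array([0.52784273, 0.18336644, 0.13594447]), [np.float64(0.001185636527936892), np.float64(0.0011856365279367044)]) [0.38936749 0.19196784 0.048     ] [0.58849141 0.11400349 0.048     ]
c1 (array([0.51906968, 0.1280498 , 0.04376975]), [np.float64(0.0008175582642593272), np.float64(0.0008175582642593573)]) [0.52563956 0.12879173 0.048     ] [0.51657105 0.13025636 0.048     ]
c2 (array([0.48478408, 0.2133174 , 0.04562268]), [np.float64(0.003139756818954733), np.float64(0.003139756818954555)]) [0.49086676 0.21560877 0.048     ] [0.48309414 0.21135287 0.048     ]
c3 (array([0.53365083, 0.23483346, 0.04417858]), [np.float64(0.0005659450395377771), np.float64(0.0005659450395377021)]) [0.53925251 0.23471914 0.048     ] [0.53126869 0.23646067 0.048     ]
c4 (array([0.57022261, 0.14646192, 0.03915365]), [np.float64(0.00025773169610096667), np.float64(0.00025773169610100017)]) [0.58181405 0.14654329 0.048     ] [0.56443106 0.15248083 0.048     ]
(array([ 0.46933439, -0.17149295,  0.16893022]), [np.float64(0.0008011512733918283), np.float64(0.0008011512733916182)])
```

View pics/cropC.png

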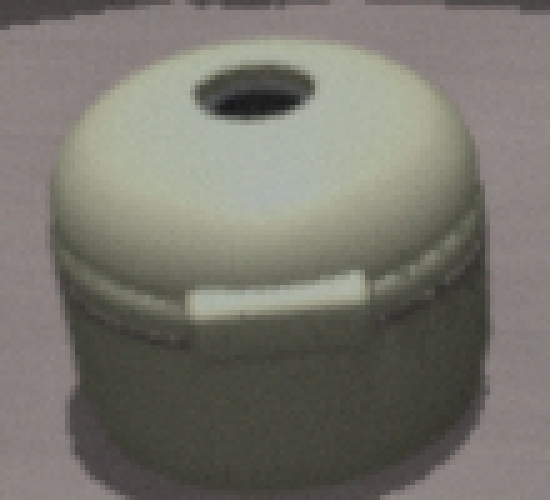

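View pics/cropD.png

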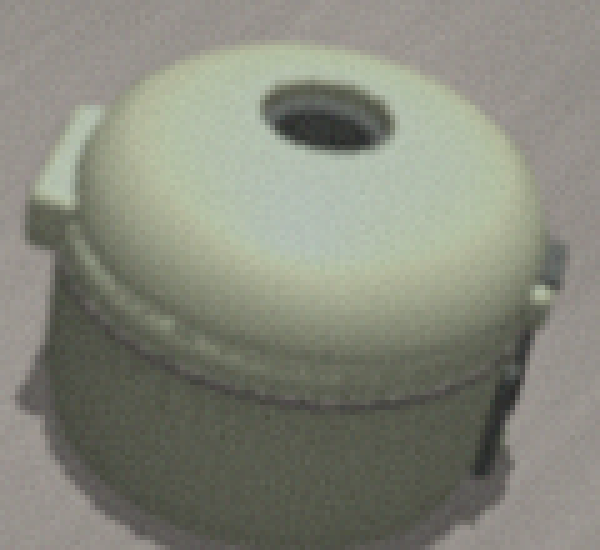

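Grey steel gauge in the block at scene (331,200) / side (263,271) is the one meant. Those at scene (285,190) and (282,220) are orange, (331,180) is purple and (337,240) is pink, so all four are look-alikes. The crops confirm this: only the grey one stands in the block's slot.

```bash
cat >> h.py <<'E'
def st(target=None):
    s=manip.sense(); M=R.from_rotvec(s['orientation']).as_matrix()
    print('t',round(s['clock'],2),'tcp',np.round(s['tool_pos']*1000,1),'F',np.round(s['wrist_force'],1),'T',np.round(s['torque'],3),'w',round(s['width'],3))
    print('x',np.round(M[:,0],3),'y',np.round(M[:,1],3),'z',np.round(M[:,2],3),'q',np.round(s['joint_positions'],2))
    if target is not None: print('d tool mm',np.round(M.T@(np.array(target)-s['tool_pos'])*1000,1))
E
python3 - <<'E'
from h import *
S,D=manip.calibration('scene'),manip.calibration('side')
def B(u,v):return (190+u/3.5,220+v/3.5)
for n,q in [('pink',(105,82)),('or1',(340,22)),('or2',(453,85)),('purp',(436,270))]: print(n,atz(D,B(*q),.122))
st([.44,-.05,.28])
E
```

```text
pink [0.61850681 0.19654925 0.122     ]
or1 [0.55849017 0.0808344  0.122     ]
or2 [0.48344672 0.08115242 0.122     ]
purp [0.41516829 0.18664045 0.122     ]
t 1.65 tcp [ 172.  -626.8  231.3] F [ 0.6 -0.4 -0.2] T [-0.049  0.018  0.026] w 0.997
x [ 0. -0. -1.] y [ 0.265 -0.964  0.   ] z [-0.964 -0.265 -0.   ] q [ 1.57  0.5  -0.43  1.55  0.22  1.14 -0.21]
d tool mm [ -48.7 -485.3 -411.1]
```

```bash
python3 -m inch '[{"tx":-10,"ty":-36,"tz":-31},{"tx":-10,"ty":-36,"tz":-31},{"tx":-10,"ty":-36,"tz":-31},{"tx":-10,"ty":-36,"tz":-31},{"tx":-10,"ty":-36,"tz":-31}]' 0; python3 -c "
from h import *
st([.44,-.05,.28])"
```

```text
t 1.65 tcp [ 172.  -626.8  231.3] F [ 0.6 -0.4 -0.2] T [-0.049  0.018  0.026] w 0.997
x [ 0. -0. -1.] y [ 0.265 -0.964  0.   ] z [-0.964 -0.265 -0.   ] q [ 1.57  0.5  -0.43  1.55  0.22  1.14 -0.21]
d tool mm [ -48.7 -485.3 -411.1]$[0]: bad value
```

```bash
python3 -m inch '[{"tx":-10,"ty":-36,"tz":-31,"twist":0},{"tx":-10,"ty":-36,"tz":-31,"twist":0},{"tx":-10,"ty":-36,"tz":-31,"twist":0},{"tx":-10,"ty":-36,"tz":-31,"twist":0},{"tx":-10,"ty":-36,"tz":-31,"twist":0}]' 0; python3 -c "
from h import *
st([.44,-.05,.28])"
```

```text
clock: 2.15
tool_pos: [0.2716, -0.4117, 0.2788]
orientation: [2.085, 0.269, -2.089]
wrist_force: [0.4, 0.1, 0.3]
width: 0.998
t 2.15 tcp [ 271.6 -411.7  278.8] F [0.4 0.1 0.3] T [-0.007 -0.063 -0.023] w 0.998
x [-0.002  0.002 -1.   ] y [ 0.251 -0.968 -0.002] z [-0.968 -0.251  0.001] q [ 1.43  0.18 -0.55  1.87  0.1   1.12 -0.48]
d tool mm [  -0.8 -307.9 -253.8]
```

```bash
python3 -m inch '[{"tx":0,"ty":-38,"tz":-31,"twist":0},{"tx":0,"ty":-38,"tz":-31,"twist":0},{"tx":0,"ty":-38,"tz":-31,"twist":0},{"tx":0,"ty":-38,"tz":-31,"twist":0},{"tx":0,"ty":-38,"tz":-31,"twist":0}]' 0; python3 -c "
from h import *
st([.44,-.05,.28])"
```

```text
clock: 2.65
tool_pos: [0.3762, -0.1846, 0.2817]
orientation: [2.085, 0.257, -2.082]
wrist_force: [1.7, -0.8, -0.1]
width: 1.002
t 2.65 tcp [ 376.2 -184.6  281.7] F [ 1.7 -0.8 -0.1] T [-0.024 -0.098 -0.051] w 1.002
x [ 0.002 -0.007 -1.   ] y [ 0.25  -0.968  0.008] z [-0.968 -0.25  -0.   ] q [ 1.17  0.02 -0.78  2.02  0.02  1.1  -0.94]
d tool mm [   0.9 -114.4  -95.4]
```

```bash
python3 - <<'E'
from h import *
im=save('wrist','w1.png'); c=manip.calibration('wrist'); print(c['position'],R.from_rotvec(c['orientation']).as_matrix().round(2).tolist())
print(proj(c,[.469,-.172,.17]),proj(c,[.496,-.172,.17]))
E
```

```text
[ 0.45893774 -0.15392241  0.42563296] [[0.26, -0.92, -0.3], [-0.97, -0.24, -0.09], [0.01, 0.32, -0.95]]
[303.40579613  74.70542093] [315.22689779  32.10663424]
```

View pics/w1.png

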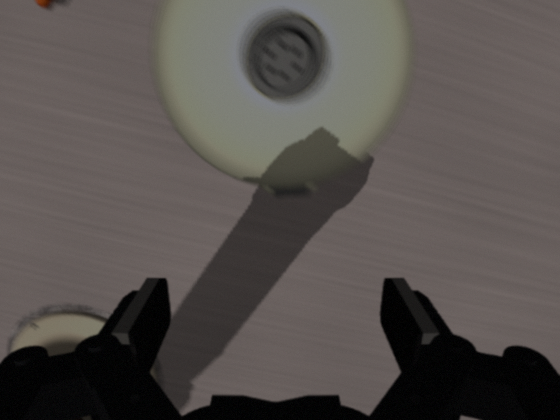

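```bash
python3 -m inch '[{"tx":0,"ty":0,"tz":25,"twist":0},{"tx":0,"ty":0,"tz":0,"twist":0},{"tx":0,"ty":0,"tz":0,"twist":0}]' 0; python3 - <<'E'
from h import *
c=manip.calibration('wrist');im=save('wrist','w2.png');st()
print(c['position'])
print(proj(c,[.469,-.172,.17]),proj(c,[.496,-.172,.17]))
x,y=proj(c,[.469,-.172,.17]).astype(int); y=max(y,100)
cv2.imwrite('pics/w2c.png',cv2.resize(im[y-100:y+100,x-100:x+100,::-1],None,fx=3,fy=3,interpolation=3)); print(x,y)
E
```

```text
clock: 3.0
tool_pos: [0.3574, -0.1793, 0.2831]
orientation: [2.077, 0.276, -2.066]
wrist_force: [0.5, -0.6, -0.4]
width: 1.001
t 3.05 tcp [ 357.1 -179.4  282.9] F [-0.7 -0.1  0.1] T [ 0.027  0.017 -0.036] w 1.001
x [ 0.005 -0.007 -1.   ] y [ 0.27  -0.963  0.008] z [-0.963 -0.27  -0.003] q [ 1.19 -0.04 -0.76  2.06 -0.03  1.1  -0.86]
[ 0.43598725 -0.15568806  0.42657952]
[309.7942573   38.83349205] [322.34929237  -4.95388736]
309 100
```

View pics/w2c.png

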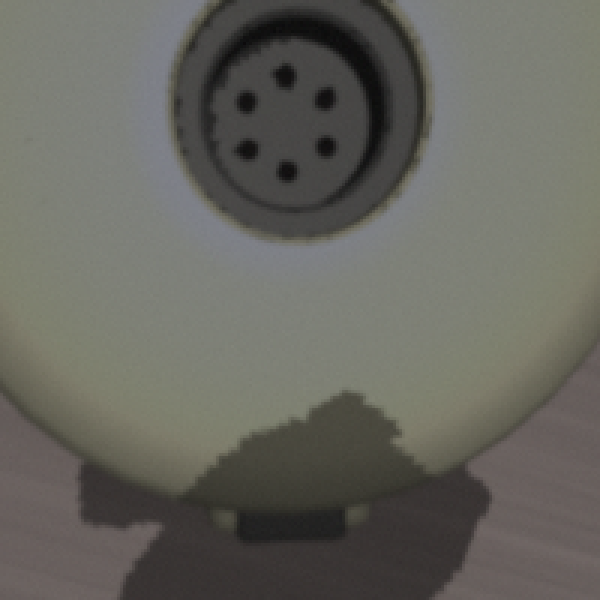

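```bash
python3 - <<'E'
from h import *
c=manip.calibration('wrist')
f=lambda u,v:(209+u/3,v/3)
print('mouth',atz(c,f(302,112),.17))
for z in (.126,.132,.138): print('floor',z,atz(c,f(286,124),z), 'floor px radius for 40mm', proj(c,atz(c,f(286,124),z)+[0,.02,0])-proj(c,atz(c,f(286,124),z)))
M=[f(172,112),f(430,112)]
print(np.linalg.norm(atz(c,M[0],.17)-atz(c,M[1],.17)))
st([.528,.183,.24])
E
```

```text
mouth [ 0.4694771  -0.17172358  0.17      ]
floor 0.126 [ 0.47144392 -0.17142332  0.126     ] floor px radius for 40mm [-25.70134472  -7.74867564]
floor 0.132 [ 0.47073216 -0.1711126   0.132     ] floor px radius for 40mm [-26.22827197  -7.90605423]
floor 0.138 [ 0.47002039 -0.17080187  0.138     ] floor px radius for 40mm [-26.77724773  -8.06995445]
0.05500092508499802
t 3.05 tcp [ 357.1 -179.4  282.9] F [-0.7 -0.1  0.1] T [ 0.027  0.017 -0.036] w 1.001
x [ 0.005 -0.007 -1.   ] y [ 0.27  -0.963  0.008] z [-0.963 -0.27  -0.003] q [ 1.19 -0.04 -0.76  2.06 -0.03  1.1  -0.86]
d tool mm [  41.3 -303.2 -262.2]
```

```bash
python3 -m inch '[{"tx":3,"ty":-37,"tz":-32,"twist":4},{"tx":3,"ty":-37,"tz":-32,"twist":4},{"tx":3,"ty":-37,"tz":-32,"twist":4},{"tx":3,"ty":-37,"tz":-32,"twist":4},{"tx":3,"ty":-37,"tz":-32,"twist":4}]' 0; python3 -c "
from h import *
st([.528,.183,.24])"
```

```text
clock: 3.55
tool_pos: [0.4857, 0.0054, 0.2689]
orientation: [-2.193, 0.105, 2.174]
wrist_force: [-0.3, -1.9, 0.2]
width: 1.006
t 3.55 tcp [485.7   5.4 268.9] F [-0.3 -1.9  0.2] T [ 0.013 -0.058  0.015] w 1.006
x [ 0.008 -0.012 -1.   ] y [-0.085 -0.996  0.011] z [-0.996  0.085 -0.009] q [ 0.8   0.24 -0.99  1.9   0.24  1.11 -1.95]
d tool mm [  27.2 -180.9  -26.8]
```

```bash
python3 -m inch '[{"tx":5,"ty":-40,"tz":-9,"twist":-6},{"tx":5,"ty":-42,"tz":-7,"twist":-6},{"tx":5,"ty":-42,"tz":-5,"twist":-6},{"tx":5,"ty":-35,"tz":0,"twist":-6},{"tx":0,"ty":0,"tz":0,"twist":0}]' 0; python3 -c "
from h import *
st([.528,.183,.24])"
```

```text
clock: 4.05
tool_pos: [0.5033, 0.1731, 0.2453]
orientation: [2.044, 0.352, -2.026]
wrist_force: [0.6, -0.1, -0.1]
width: 1.001
t 4.05 tcp [503.3 173.1 245.3] F [ 0.6 -0.1 -0.1] T [ 0.021  0.026 -0.006] w 1.001
x [ 0.009  0.001 -1.   ] y [ 0.336 -0.942  0.002] z [-0.942 -0.336 -0.009] q [ 0.46  0.42 -1.07  1.82  0.42  1.13 -1.97]
d tool mm [  5.6  -1.  -26.5]
```

Now a wrist look at the knob.

```bash
python3 -m inch '[{"tx":0,"ty":0,"tz":0,"twist":0}]' ; python3 - <<'E'
from h import *
c=manip.calibration('wrist');im=save('wrist','w3.png');st([.528,.183,.24])
print(c['position'],proj(c,[.528,.183,.137]),proj(c,[.528,.183,.016]))
E
```

```text
clock: 4.15
tool_pos: [0.5037, 0.1733, 0.2448]
orientation: [2.044, 0.353, -2.027]
wrist_force: [0.4, -0.2, -0.3]
width: 0.999
t 4.2 tcp [503.5 173.4 244.9] F [-0.3  0.7  0.7] T [ 0.058  0.02  -0.015] w 1.002
x [ 0.008  0.002 -1.   ] y [ 0.336 -0.942  0.001] z [-0.942 -0.336 -0.008] q [ 0.46  0.43 -1.06  1.82  0.41  1.13 -1.97]
d tool mm [  5.1  -0.8 -26.2]
[0.58038908 0.20107075 0.38866786] [273.50578723 168.79039069] [273.75298537 142.5614172 ]
```

View pics/w3.png

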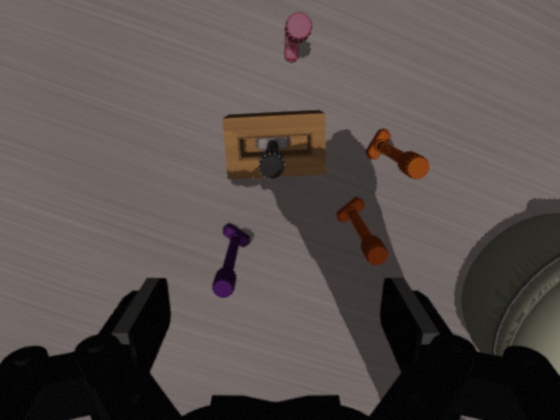

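```bash
python3 - <<'E'
from h import *
im=cv2.imread('pics/w3.png'); cv2.imwrite('pics/w3c.png',cv2.resize(im[95:195,210:340],None,fx=6,fy=6,interpolation=3))
E
```

```text
(no output)
```

View pics/w3c.png

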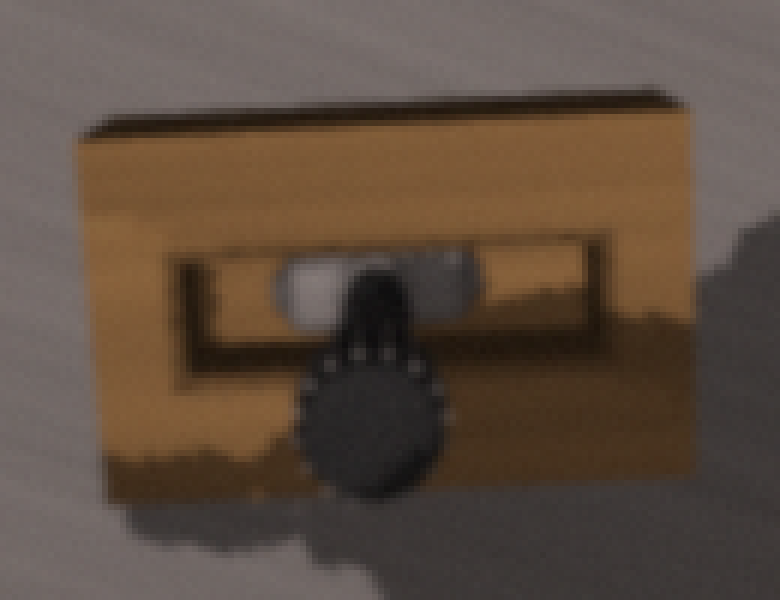

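```bash
python3 - <<'E'
from h import *
c=manip.calibration('wrist'); f=lambda u,v:(210+(u-2.5)/6,95+(v-2.5)/6)
print('knob',atz(c,f(371,425),.138)); print('head',atz(c,f(378,295),.030))
for L in ([(165,258),(610,235),(605,352),(180,388)],[(78,143),(690,108),(695,475),(105,500)]):
    P=np.array([atz(c,f(*q),.048) for q in L]); print(P.round(4)[:,:2],P.mean(0))
    v=P[0]-P[1]; print(np.linalg.norm(v),np.degrees(np.arctan2(-v[0],v[1])))
st([.528,.183,.24])
S=manip.calibration('scene');D=manip.calibration('side')
k=tri([ray(S,(331.7,188.2)),ray(D,(263.4,256.8)),ray(c,f(371,425))]);print(k)
E
```

```text
knob [0.52969962 0.18529661 0.138     ]
head [0.52828312 0.18449255 0.03      ]
[[0.5254 0.2175]
 [0.5512 0.1554]
 [0.5343 0.1497]
 [0.5072 0.2092]] [0.52954316 0.18297249 0.048     ]
0.06726313281348931 22.544970782225903
[[0.5374 0.2351]
 [0.5728 0.151 ]
 [0.5211 0.1295]
 [0.4865 0.2148]] [0.52942191 0.18260075 0.048     ]
0.09122433731072932 22.81595486096404
t 4.2 tcp [503.5 173.4 244.9] F [-0.3  0.7  0.7] T [ 0.058  0.02  -0.015] w 1.002
x [ 0.008  0.002 -1.   ] y [ 0.336 -0.942  0.001] z [-0.942 -0.336 -0.008] q [ 0.46  0.43 -1.06  1.82  0.41  1.13 -1.97]
d tool mm [  5.1  -0.8 -26.2]
(array([0.5284376 , 0.18401791, 0.13624244]), [np.float64(0.0004651224763709405), np.float64(0.0018951356613487538), np.float64(0.001458292892118702)])
```

```bash
python3 -m inch '[{"tx":20,"ty":-1,"tz":-28,"twist":3},{"tx":40,"ty":0,"tz":0,"twist":0},{"tx":0,"ty":0,"tz":0,"twist":0}]' ; python3 -c "
from h import *
st([.529,.1845,.1065])"
```

```text
clock: 4.5
tool_pos: [0.5347, 0.1779, 0.1845]
orientation: [2.085, 0.285, -2.061]
wrist_force: [-1.1, -1.1, -1.2]
width: 1.002
t 4.5 tcp [534.7 177.9 184.5] F [-1.1 -1.1 -1.2] T [-0.039  0.049 -0.002] w 1.002
x [ 0.011 -0.001 -1.   ] y [ 0.272 -0.962  0.004] z [-0.962 -0.272 -0.011] q [ 0.36  0.54 -0.96  1.81  0.52  1.05 -2.1 ]
d tool mm [78.  -8.2  4.5]
```

```bash
python3 -m inch '[{"tx":15,"ty":-8,"tz":4,"twist":-3},{"tx":0,"ty":0,"tz":0,"twist":0}]' ; python3 -c "
from h import *
st([.529,.1845,.1065])"
```

```text
clock: 4.7
tool_pos: [0.53, 0.1827, 0.1701]
orientation: [2.056, 0.333, -2.031]
wrist_force: [-0.4, 0.3, 0.1]
width: 1.001
t 4.7 tcp [530.  182.7 170.1] F [-0.4  0.3  0.1] T [-0.021  0.075  0.007] w 1.001
x [ 0.013 -0.001 -1.   ] y [ 0.321 -0.947  0.005] z [-0.947 -0.321 -0.011] q [ 0.35  0.56 -0.96  1.83  0.54  1.03 -2.08]
d tool mm [63.5 -2.4  1.1]
```

```bash
python3 -m inch '[{"tx":32,"ty":-2,"tz":1,"twist":0},{"tx":31,"ty":0,"tz":0,"twist":0},{"tx":0,"ty":0,"tz":0,"twist":0},{"tx":0,"ty":0,"tz":0,"twist":0}]' ; python3 -c "
from h import *
st([.529,.1845,.1065])"
```

```text
clock: 5.1
tool_pos: [0.5336, 0.1841, 0.1121]
orientation: [2.067, 0.331, -2.022]
wrist_force: [-0.1, 0.7, 0.1]
width: 1.002
t 5.1 tcp [533.6 184.1 112.1] F [-0.1  0.7  0.1] T [ 0.066 -0.039 -0.025] w 1.002
x [ 0.022  0.    -1.   ] y [ 0.318 -0.948  0.007] z [-0.948 -0.318 -0.021] q [ 0.29  0.63 -0.9   1.87  0.63  0.92 -2.15]
d tool mm [ 5.5 -1.9  4.4]
```

```bash
python3 -m inch '[{"tx":5,"ty":-2,"tz":4,"twist":0},{"tx":0,"ty":0,"tz":0,"twist":0},{"tx":0,"ty":0,"tz":0,"twist":0}]' ; python3 -c "
from h import *
st([.529,.1845,.1065])"
```

```text
clock: 5.4
tool_pos: [0.5314, 0.1855, 0.1113]
orientation: [2.074, 0.33, -2.016]
wrist_force: [0.4, 0.5, -1.1]
width: 1.001
t 5.4 tcp [531.4 185.5 111.3] F [ 0.4  0.5 -1.1] T [0.022 0.059 0.032] w 1.001
x [ 0.028  0.001 -1.   ] y [ 0.318 -0.948  0.008] z [-0.948 -0.318 -0.027] q [ 0.29  0.62 -0.9   1.88  0.63  0.91 -2.16]
d tool mm [4.7 0.1 2.7]
```

```bash
python3 -m inch '[{"tx":8,"ty":0,"tz":3,"twist":0},{"tx":4,"ty":0,"tz":2,"twist":0},{"tx":0,"ty":0,"tz":0,"twist":0}]' ; python3 - <<'E'
from h import *
st([.529,.1845,.1065])
save('scene','s4.png');save('side','d4.png')
a=cv2.imread('pics/scene0.png')
a=cv2.imread('pics/scene0.png')
a=cv2.resize(cv2.imread('pics/scene0.png'),(10,10))
x=cv2.imread('pics/s4.png')[130:260,260:400];y=cv2.imread('pics/d4.png')[200:330,190:330]
cv2.imwrite('pics/c4.png',cv2.resize(np.hstack([x,y]),None,fx=2.8,fy=2.8,interpolation=3))
E
```

```text
clock: 5.7
tool_pos: [0.5275, 0.184, 0.0997]
orientation: [2.077, 0.33, -2.013]
wrist_force: [0.2, 1.4, 0.0]
width: 0.995
t 5.7 tcp [527.5 184.   99.7] F [0.2 1.4 0. ] T [0.04  0.029 0.013] w 0.995
x [ 0.031  0.001 -1.   ] y [ 0.318 -0.948  0.008] z [-0.948 -0.318 -0.03 ] q [ 0.29  0.63 -0.88  1.9   0.65  0.89 -2.17]
d tool mm [-6.8  0.1 -1.8]
```

View pics/c4.png

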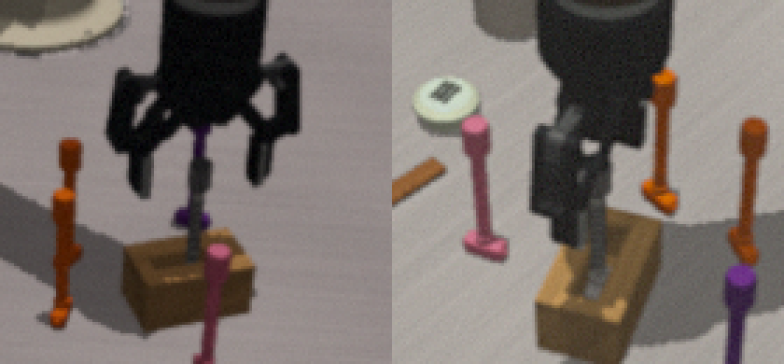

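```bash
python3 -m inch '[{"tx":-6,"ty":0,"tz":-2,"twist":0},{"tx":0,"ty":0,"tz":0,"twist":0}]' ; python3 -m inch '[{"tx":0,"ty":0,"tz":0,"twist":0},{"tx":0,"ty":0,"tz":0,"twist":0},{"tx":0,"ty":0,"tz":0,"twist":0},{"tx":0,"ty":0,"tz":0,"twist":0},{"tx":0,"ty":0,"tz":0,"twist":0}]' 1 40; python3 -c "
from h import *
st([.529,.1845,.1065])"
```

```text
clock: 6.0
tool_pos: [0.5298, 0.1851, 0.1066]
orientation: [2.077, 0.331, -2.013]
wrist_force: [0.5, 0.6, -0.0]
width: 0.998
clock: 6.5
tool_pos: [0.5303, 0.1853, 0.1071]
orientation: [2.078, 0.33, -2.012]
wrist_force: [0.4, 0.1, 1.0]
width: 0.182
t 6.5 tcp [530.3 185.3 107.1] F [0.4 0.1 1. ] T [0.116 0.028 0.037] w 0.182
x [ 0.032  0.002 -0.999] y [ 0.317 -0.948  0.008] z [-0.948 -0.317 -0.031] q [ 0.29  0.63 -0.89  1.89  0.64  0.9  -2.16]
d tool mm [0.5 0.3 1.5]
```

```bash
python3 -m inch '[{"tx":-10,"ty":0,"tz":0,"twist":0},{"tx":-15,"ty":0,"tz":-0.5,"twist":0},{"tx":-15,"ty":0,"tz":-0.5,"twist":0},{"tx":0,"ty":0,"tz":0,"twist":0}]' ; python3 -c "
from h import *
st([.530,.1853,.15])"
```

```text
clock: 6.9
tool_pos: [0.5294, 0.1857, 0.1503]
orientation: [2.077, 0.331, -2.013]
wrist_force: [0.2, -0.2, -1.5]
width: 0.186
t 6.9 tcp [529.4 185.7 150.3] F [ 0.2 -0.2 -1.5] T [ 0.049 -0.008 -0.009] w 0.186
x [ 0.031  0.002 -1.   ] y [ 0.318 -0.948  0.008] z [-0.948 -0.318 -0.03 ] q [ 0.33  0.57 -0.94  1.86  0.58  0.97 -2.11]
d tool mm [ 0.3  0.6 -0.4]
```

```bash
python3 -m inch '[{"tx":-35,"ty":0,"tz":0,"twist":0},{"tx":-35,"ty":0,"tz":0,"twist":0},{"tx":-35,"ty":0,"tz":0,"twist":0},{"tx":-30,"ty":0,"tz":0,"twist":0},{"tx":0,"ty":0,"tz":0,"twist":0}]' ; python3 - <<'E'
from h import *
st([.4705,-.171,.29])
save('scene','s5.png');save('side','d5.png')
x=cv2.imread('pics/s5.png')[60:260,230:430];y=cv2.imread('pics/d5.png')[120:320,170:370]
cv2.imwrite('pics/c5.png',cv2.resize(np.hstack([x,y]),None,fx=2,fy=2,interpolation=3))
E
```

```text
clock: 7.4
tool_pos: [0.5242, 0.1849, 0.2911]
orientation: [2.076, 0.33, -2.013]
wrist_force: [0.4, 0.4, -1.6]
width: 0.188
t 7.4 tcp [524.2 184.9 291.1] F [ 0.4  0.4 -1.6] T [ 0.071 -0.001  0.011] w 0.188
x [ 0.03   0.001 -1.   ] y [ 0.318 -0.948  0.009] z [-0.947 -0.318 -0.029] q [ 0.45  0.41 -1.08  1.73  0.4   1.21 -1.98]
d tool mm [ -0.9 320.3 164.3]
```

View pics/c5.png

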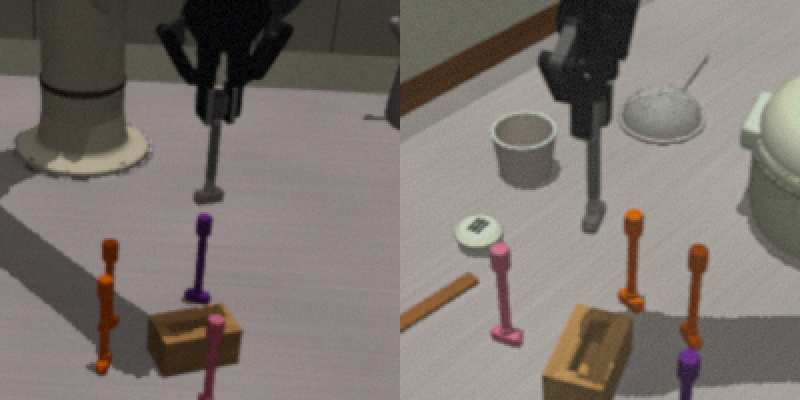

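```bash
python3 -m inch '[{"tx":-1,"ty":40,"tz":21,"twist":0},{"tx":-1,"ty":40,"tz":21,"twist":0},{"tx":-1,"ty":40,"tz":21,"twist":0},{"tx":0,"ty":40,"tz":21,"twist":0},{"tx":0,"ty":40,"tz":21,"twist":0}]' ; python3 -c "
from h import *
st([.4705,-.171,.29])"
```

```text
clock: 8.0
tool_pos: [0.4816, -0.0372, 0.2819]
orientation: [2.052, 0.356, -2.02]
wrist_force: [0.7, -1.4, -1.6]
width: 0.182
t 8.0 tcp [481.6 -37.2 281.9] F [ 0.7 -1.4 -1.6] T [-0.073  0.021  0.027] w 0.182
x [ 0.015  0.006 -1.   ] y [ 0.337 -0.942 -0.   ] z [-0.941 -0.337 -0.016] q [ 1.02  0.25 -1.13  1.89  0.25  1.13 -1.43]
d tool mm [ -9.  122.2  55.4]
```

```bash
python3 -m inch '[{"tx":-8,"ty":40,"tz":18,"twist":0},{"tx":-6,"ty":40,"tz":18,"twist":0},{"tx":-4,"ty":35,"tz":16,"twist":0},{"tx":0,"ty":0,"tz":0,"twist":0},{"tx":0,"ty":0,"tz":0,"twist":0}]' ; python3 -c "
from h import *
st([.4705,-.171,.29])"
```

```text
clock: 8.5
tool_pos: [0.4612, -0.1775, 0.2908]
orientation: [2.049, 0.347, -2.044]
wrist_force: [0.6, 0.5, -2.0]
width: 0.185
t 8.5 tcp [ 461.2 -177.5  290.8] F [ 0.6  0.5 -2. ] T [ 0.045 -0.018 -0.003] w 0.185
x [ 0.001  0.008 -1.   ] y [ 0.322 -0.947 -0.007] z [-0.947 -0.322 -0.004] q [ 1.24  0.27 -1.08  1.85  0.25  1.18 -1.16]
d tool mm [  0.9  -3.1 -10.9]
```

```bash
python3 -m inch '[{"tx":0,"ty":-3,"tz":-9,"twist":0},{"tx":0,"ty":0,"tz":0,"twist":0}]' ;python3 - <<'E'
from h import *
st([.4705,-.171,.29])
c=manip.calibration('wrist')
w=save('wrist','w6.png');save('scene','s6.png');save('side','d6.png')
x=cv2.imread('pics/s6.png')[80:210,110:240];y=cv2.imread('pics/d6.png')[90:220,330:460]
cv2.imwrite('pics/c6.png',cv2.resize(np.hstack([x,y]),None,fx=3,fy=3,interpolation=3))
E
```

```text
clock: 8.7
tool_pos: [0.4682, -0.17, 0.2891]
orientation: [2.048, 0.35, -2.047]
wrist_force: [0.2, 0.4, -1.4]
width: 0.189
t 8.7 tcp [ 468.2 -170.   289.1] F [ 0.2  0.4 -1.4] T [ 0.018 -0.015 -0.026] w 0.189
x [-0.001  0.01  -1.   ] y [ 0.323 -0.946 -0.01 ] z [-0.946 -0.323 -0.002] q [ 1.21  0.29 -1.07  1.84  0.26  1.18 -1.19]
d tool mm [-0.9  1.6 -1.9]
```

View pics/c6.png

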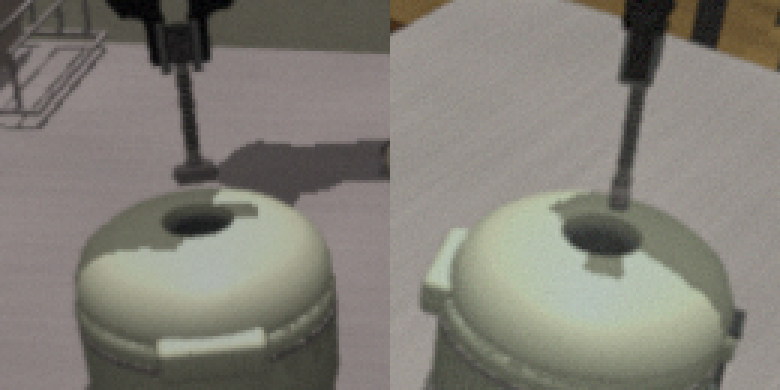

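View pics/w6.png

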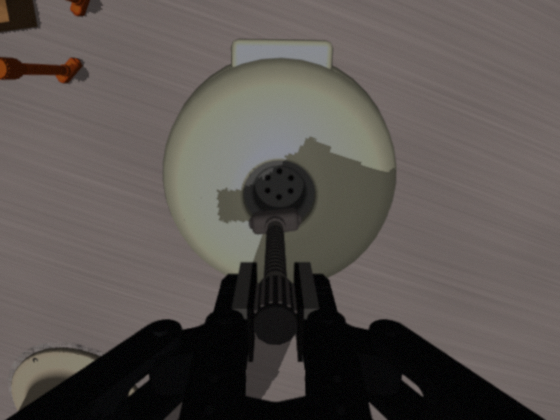

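```bash
python3 - <<'E'
import cv2
im=cv2.imread('pics/w6.png')[130:270,200:350]; cv2.imwrite('pics/w6c.png',cv2.resize(im,None,fx=5,fy=5,interpolation=3)[:600])
E
```

```text
(no output)
```

View pics/w6c.png

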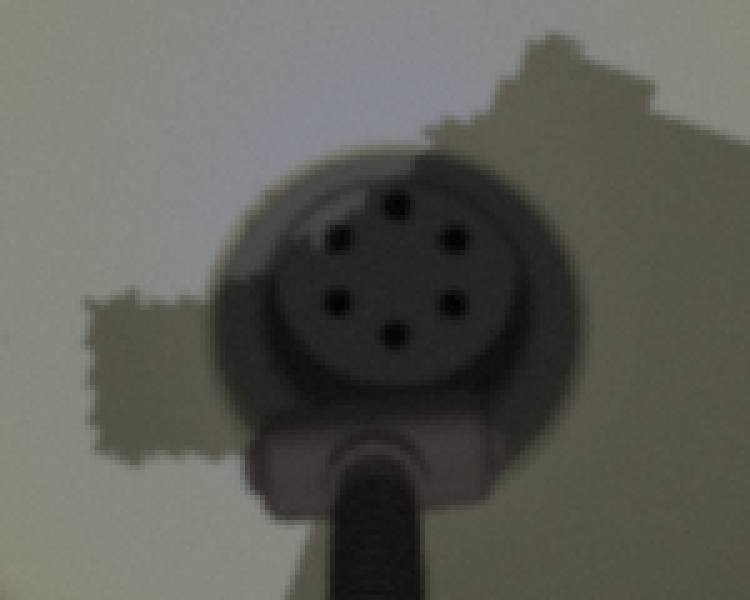

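```bash
python3 - <<'E'
from h import *
c=manip.calibration('wrist');print(c['position'])
f=lambda u,v:(200+(u-2)/5,130+(v-2)/5)
h=atz(c,f(378,472),.212);print('head',h)
for z in (.126,.132,.138):print(z,atz(c,f(396,271),z))
print('mouth diam',atz(c,f(212,320),.17),atz(c,f(582,320),.17),'top',atz(c,f(397,147),.17))
for z in (.152,.158,.164): print('ledge?',z, atz(c,f(265,290),z)[:2],atz(c,f(528,290),z)[:2])
S,D=manip.calibration('scene'),manip.calibration('side')
p=(110+196/3,80+172/3);q=(330+(620-390)/3,90+190/3)
print(tri([ray(S,p),ray(D,q)]))
print('vent m', [tri([ray(S,(110+198/3,80+220/3)),ray(D,(330+(602-390)/3,90+233/3))])])
E
```

```text
[ 0.5460114  -0.14533885  0.4325849 ]
head [ 0.46421259 -0.17141067  0.212     ]
0.126 [ 0.46787262 -0.17267416  0.126     ]
0.132 [ 0.46940183 -0.17213919  0.132     ]
0.138 [ 0.47093104 -0.17160423  0.138     ]
mouth diam [ 0.46331018 -0.14565674  0.17      ] [ 0.4809287  -0.19691813  0.17      ] top [ 0.49638636 -0.1629451   0.17      ]
ledge? 0.152 [ 0.46498304 -0.1520547 ] [ 0.47828612 -0.19077549]
ledge? 0.158 [ 0.46671574 -0.15191109] [ 0.47973436 -0.18980387]
ledge? 0.164 [ 0.46844844 -0.15176748] [ 0.48118259 -0.18883226]
(array([ 0.46133291, -0.17142903,  0.2046941 ]), [np.float64(0.0010396219403296498), np.float64(0.0010396219403296671)])
vent m [(array([ 0.46795971, -0.17212794,  0.16744666]), [np.float64(0.000963117720613705), np.float64(0.0009631177206137874)])]
```

```bash
python3 -m inch '[{"tx":0,"ty":2,"tz":-6,"twist":0},{"tx":15,"ty":0,"tz":0,"twist":0},{"tx":0,"ty":0,"tz":0,"twist":0}]' ;python3 - <<'E'
from h import *
st([.4745,-.170,.25])
E
```

```text
clock: 9.15
tool_pos: [0.4749, -0.1695, 0.2734]
orientation: [2.045, 0.35, -2.045]
wrist_force: [-0.9, 0.3, -1.1]
width: 0.181
t 9.15 tcp [ 474.9 -169.5  273.4] F [-0.9  0.3 -1.1] T [0.007 0.037 0.001] w 0.181
x [-0.001  0.008 -1.   ] y [ 0.325 -0.946 -0.008] z [-0.946 -0.325 -0.001] q [ 1.18  0.32 -1.06  1.84  0.3   1.16 -1.22]
d tool mm [23.4  0.5  0.5]
```

```bash
python3 -m inch '[{"tx":12,"ty":0,"tz":0,"twist":0},{"tx":0,"ty":0,"tz":0,"twist":0},{"tx":0,"ty":0,"tz":0,"twist":0}]' ;python3 - <<'E'
from h import *
st([.4745,-.170,.25])
c=manip.calibration('wrist'); print(c['position'],proj(c,[.4703,-.1714,.162]))
w=save('wrist','w7.png')
im=cv2.imread('pics/w7.png')[140:280,200:350]; cv2.imwrite('pics/w7c.png',cv2.resize(im,None,fx=5,fy=5,interpolation=3)[:600])
E
```

```text
clock: 9.45
tool_pos: [0.4745, -0.1689, 0.2594]
orientation: [2.044, 0.352, -2.046]
wrist_force: [-0.0, 0.2, -1.1]
width: 0.185
t 9.45 tcp [ 474.5 -168.9  259.4] F [-0.   0.2 -1.1] T [ 0.038 -0.048  0.031] w 0.185
x [-0.003  0.009 -1.   ] y [ 0.326 -0.945 -0.009] z [-0.945 -0.326 -0.   ] q [ 1.17  0.34 -1.05  1.86  0.31  1.13 -1.23]
d tool mm [9.4 1.1 0.4]
[ 0.55291116 -0.14301112  0.402606  ] [277.90889709 215.23538868]
```

View pics/w7c.png

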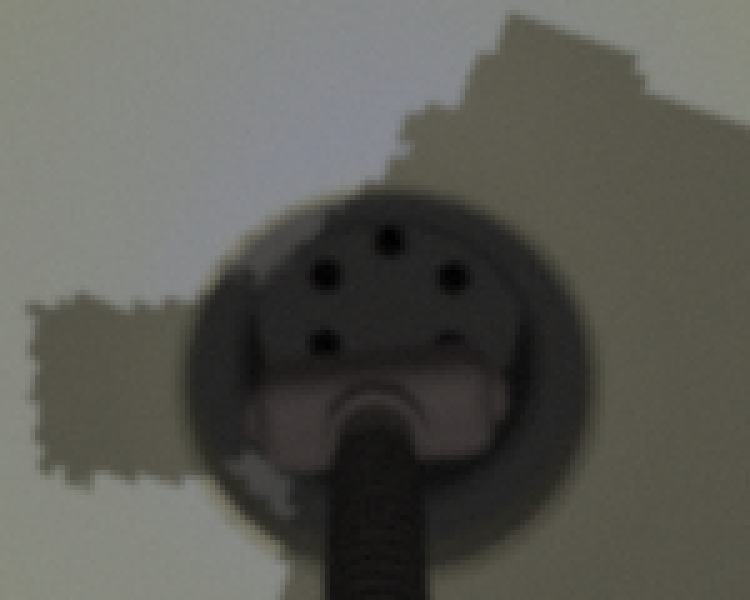

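```bash
python3 - <<'E'
from h import *
c=manip.calibration('wrist')
f=lambda u,v:(200+(u-2)/5,140+(v-2)/5)
print('head',atz(c,f(377,427),.1823), atz(c,f(377,422),.1823))
# floor holes: 4 visible -> full hexagon centre
hs=[(389,241),(325,276),(453,276),(323,344)]
ctr=((325+453)/2-1, 276+ (344-276)/2+0)
for z in (.130,.136): print(z,atz(c,f(388,311),z))
E
```

```text
head [ 0.47013597 -0.16949437  0.1823    ] [ 0.47077649 -0.16927381  0.1823    ]
0.13 [ 0.46909602 -0.17114491  0.13      ]
0.136 [ 0.47093684 -0.1705278   0.136     ]
```

```bash
python3 -m inch '[{"tx":4,"ty":2,"tz":0,"twist":0},{"tx":5,"ty":0,"tz":0,"twist":0},{"tx":5,"ty":0,"tz":0,"twist":0}]' ;python3 - <<'E'
from h import *
st([.4743,-.1705,.23])
E
```

```text
clock: 9.8
tool_pos: [0.4754, -0.1716, 0.2453]
orientation: [2.045, 0.349, -2.046]
wrist_force: [-0.4, 0.5, -1.6]
width: 0.183
t 9.8 tcp [ 475.4 -171.6  245.3] F [-0.4  0.5 -1.6] T [ 0.007 -0.001  0.013] w 0.183
x [-0.001  0.008 -1.   ] y [ 0.325 -0.946 -0.008] z [-0.946 -0.325 -0.001] q [ 1.16  0.36 -1.04  1.88  0.33  1.1  -1.25]
d tool mm [15.3 -1.3  0.7]
```

```bash
python3 -m inch '[{"tx":4,"ty":-1,"tz":0,"twist":0},{"tx":4,"ty":0,"tz":0,"twist":0}]' ;python3 - <<'E'
from h import *
st([.4743,-.1705,.227])
E
```

```text
clock: 10.0
tool_pos: [0.4749, -0.1706, 0.2364]
orientation: [2.045, 0.349, -2.046]
wrist_force: [-0.0, 0.1, 0.1]
width: 0.186
t 10.0 tcp [ 474.9 -170.6  236.4] F [-0.   0.1  0.1] T [ 0.026 -0.021 -0.036] w 0.186
x [-0.002  0.008 -1.   ] y [ 0.325 -0.946 -0.008] z [-0.946 -0.325 -0.001] q [ 1.15  0.37 -1.03  1.89  0.35  1.09 -1.26]
d tool mm [ 9.4 -0.2  0.6]
```

```bash
for i in 1; do python3 -m inch '[{"tx":3,"ty":0,"tz":0,"twist":0},{"tx":0,"ty":0,"tz":0,"twist":0}]'; done;python3 -m inch '[{"tx":2,"ty":0,"tz":0,"twist":0},{"tx":0,"ty":0,"tz":0,"twist":0}]'
```

```text
clock: 10.2
tool_pos: [0.4745, -0.1704, 0.2324]
orientation: [2.044, 0.35, -2.047]
wrist_force: [-0.7, -0.0, -0.8]
width: 0.179
clock: 10.4
tool_pos: [0.4746, -0.1703, 0.2303]
orientation: [2.044, 0.351, -2.047]
wrist_force: [-0.3, -0.3, -1.3]
width: 0.186
```

```bash
python3 -c "
from h import *
st([.4743,-.1705,.227])"
```

```text
t 10.4 tcp [ 474.6 -170.3  230.3] F [-0.3 -0.3 -1.3] T [ 0.025  0.005 -0.005] w 0.186
x [-0.003  0.008 -1.   ] y [ 0.325 -0.946 -0.009] z [-0.946 -0.325 -0.   ] q [ 1.14  0.37 -1.02  1.89  0.35  1.08 -1.26]
d tool mm [3.3 0.1 0.3]
```

```bash
python3 -m inch '[{"tx":2,"ty":0,"tz":0,"twist":0},{"tx":0,"ty":0,"tz":0,"twist":0}]';python3 -m inch '[{"tx":1.5,"ty":0,"tz":0,"twist":0},{"tx":0,"ty":0,"tz":0,"twist":0}]'
```

```text
clock: 10.6
tool_pos: [0.4748, -0.1703, 0.2283]
orientation: [2.045, 0.35, -2.046]
wrist_force: [-0.4, -0.5, -1.0]
width: 0.182
clock: 10.8
tool_pos: [0.4749, -0.1704, 0.2269]
orientation: [2.045, 0.35, -2.046]
wrist_force: [-0.2, -0.8, -2.2]
width: 0.185
```

```bash
python3 -m inch '[{"tx":1.5,"ty":0,"tz":0,"twist":0},{"tx":0,"ty":0,"tz":0,"twist":0}]'
```

```text
clock: 11.0
tool_pos: [0.4751, -0.1704, 0.2254]
orientation: [2.045, 0.35, -2.046]
wrist_force: [-0.5, -0.4, -0.6]
width: 0.18
```

```bash
python3 -m inch '[{"tx":1.5,"ty":0,"tz":0,"twist":0},{"tx":0,"ty":0,"tz":0,"twist":0}]'
```

```text
clock: 11.2
tool_pos: [0.476, -0.1702, 0.2249]
orientation: [2.046, 0.349, -2.044]
wrist_force: [-0.8, 0.4, 3.0]
width: 0.183
```

```bash
python3 -m inch '[{"tx":1,"ty":0,"tz":0,"twist":0}]'
```

```text
clock: 11.3
tool_pos: [0.4763, -0.1701, 0.2244]
orientation: [2.046, 0.349, -2.043]
wrist_force: [-1.5, 1.0, 7.0]
width: 0.185
```

```bash
python3 -m inch '[{"tx":0,"ty":0,"tz":0,"twist":0}]'
```

```text
clock: 11.4
tool_pos: [0.4764, -0.17, 0.2248]
orientation: [2.046, 0.348, -2.043]
wrist_force: [-1.2, 0.3, 3.8]
width: 0.186
```

```bash
python3 -m inch '[{"tx":0,"ty":0,"tz":0,"twist":0}]'
```

```text
clock: 11.5
tool_pos: [0.4764, -0.17, 0.2249]
orientation: [2.046, 0.348, -2.043]
wrist_force: [-1.3, 0.4, 2.4]
width: 0.185
```

```bash
python3 -m inch '[{"tx":1,"ty":0,"tz":0.5,"twist":0},{"tx":1,"ty":0,"tz":0.3,"twist":0}]'
```

```text
clock: 11.7
tool_pos: [0.4765, -0.1701, 0.224]
orientation: [2.047, 0.347, -2.041]
wrist_force: [-2.6, 0.6, 9.9]
width: 0.185
```

```bash
python3 -m inch '[{"tx":1,"ty":0,"tz":0.3,"twist":0},{"tx":1,"ty":0,"tz":0.3,"twist":0}]'; python3 -c "
from h import *
st()"
```

```text
clock: 11.9
tool_pos: [0.4773, -0.17, 0.2238]
orientation: [2.049, 0.346, -2.038]
wrist_force: [-3.0, 1.4, 11.5]
width: 0.183
t 11.9 tcp [ 477.3 -170.   223.8] F [-3.   1.4 11.5] T [ 0.396  0.864 -0.016] w 0.183
x [ 0.004  0.005 -1.   ] y [ 0.325 -0.946 -0.003] z [-0.946 -0.325 -0.006] q [ 1.13  0.38 -1.02  1.9   0.37  1.06 -1.28]
```

```bash
python3 -m inch '[{"tx":0.7,"ty":0,"tz":0.8,"twist":-6},{"tx":0.7,"ty":0,"tz":0.8,"twist":-6}]'; python3 -c "
from h import *
st()"
```

```text
clock: 12.1
tool_pos: [0.4765, -0.1696, 0.2241]
orientation: [1.919, 0.539, -1.908]
wrist_force: [-3.1, 2.8, 10.2]
width: 0.182
t 12.1 tcp [ 476.5 -169.6  224.1] F [-3.1  2.8 10.2] T [ 0.624  0.946 -0.046] w 0.182
x [ 0.005  0.004 -1.   ] y [ 0.52  -0.854 -0.001] z [-0.854 -0.52  -0.006] q [ 1.17  0.4  -1.07  1.9   0.39  1.07 -1.09]
```

```bash
python3 -m inch '[{"tx":0.7,"ty":0.5,"tz":0.4,"twist":-7},{"tx":0.7,"ty":0.5,"tz":0.4,"twist":-7}]'; python3 -c "
from h import *
st()"
```

```text
clock: 12.3
tool_pos: [0.4762, -0.1693, 0.224]
orientation: [1.755, 0.744, -1.745]
wrist_force: [-3.3, 2.6, 10.1]
width: 0.181
t 12.3 tcp [ 476.2 -169.3  224. ] F [-3.3  2.6 10.1] T [ 0.705  1.201 -0.054] w 0.181
x [ 0.004  0.005 -1.   ] y [ 0.719 -0.695 -0.001] z [-0.695 -0.719 -0.006] q [ 1.2   0.43 -1.13  1.9   0.43  1.08 -0.87]
```

```bash
python3 -m inch '[{"tx":0.7,"ty":0.7,"tz":0.3,"twist":-7},{"tx":0.7,"ty":0.7,"tz":0.2,"twist":-7}]'; python3 -c "
from h import *
st()"
```

```text
clock: 12.5
tool_pos: [0.476, -0.169, 0.2237]
orientation: [1.581, 0.925, -1.575]
wrist_force: [-4.9, 2.8, 12.4]
width: 0.185
t 12.5 tcp [ 476.  -169.   223.7] F [-4.9  2.8 12.4] T [ 0.732  1.694 -0.064] w 0.185
x [ 0.001  0.005 -1.   ] y [ 0.871 -0.492 -0.002] z [-0.492 -0.871 -0.005] q [ 1.24  0.46 -1.19  1.9   0.48  1.1  -0.65]
```

```bash
python3 -m inch '[{"tx":0.4,"ty":-0.6,"tz":0,"twist":-7},{"tx":0.6,"ty":-0.6,"tz":0.2,"twist":-7}]'; python3 -c "
from h import *
st()"
```

```text
clock: 12.7
tool_pos: [0.4743, -0.1683, 0.224]
orientation: [1.4, 1.08, -1.397]
wrist_force: [-4.0, -0.8, 10.5]
width: 0.184
t 12.7 tcp [ 474.3 -168.3  224. ] F [-4.  -0.8 10.5] T [ 0.135  1.15  -0.069] w 0.184
x [-0.001  0.005 -1.   ] y [ 0.967 -0.257 -0.002] z [-0.257 -0.967 -0.004] q [ 1.27  0.5  -1.25  1.9   0.52  1.13 -0.44]
```

```bash
python3 -m inch '[{"tx":0.6,"ty":-0.3,"tz":0,"twist":-5},{"tx":0.6,"ty":-0.3,"tz":0,"twist":0},{"tx":0.6,"ty":0,"tz":0,"twist":0}]'; python3 - <<'E'
from h import *
st()
w=save('wrist','w8.png')
E
```

```text
clock: 13.0
tool_pos: [0.4736, -0.1684, 0.224]
orientation: [1.332, 1.131, -1.33]
wrist_force: [-3.4, -0.0, 10.1]
width: 0.183
t 13.0 tcp [ 473.6 -168.4  224. ] F [-3.4 -0.  10.1] T [0.181 1.029 0.009] w 0.183
x [-0.002  0.004 -1.   ] y [ 0.986 -0.165 -0.003] z [-0.165 -0.986 -0.004] q [ 1.28  0.51 -1.27  1.9   0.54  1.14 -0.36]
```

View pics/w8.png

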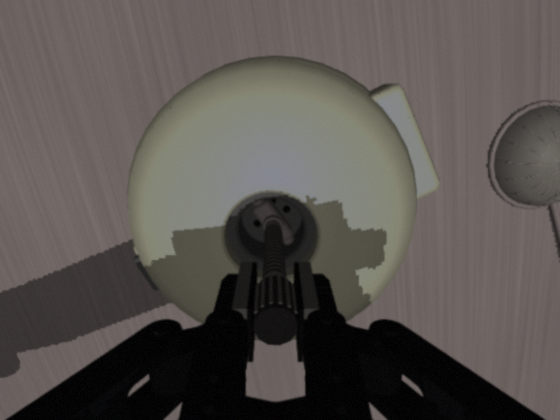

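```bash
python3 - <<'E'
import cv2,numpy as np
im=cv2.imread('pics/w8.png')[175:275,215:335]; im=np.clip(im.astype(float)*2.2,0,255).astype('uint8'); cv2.imwrite('pics/w8c.png',cv2.resize(im,None,fx=6,fy=6,interpolation=3))
E
```

```text
(no output)
```

View pics/w8c.png

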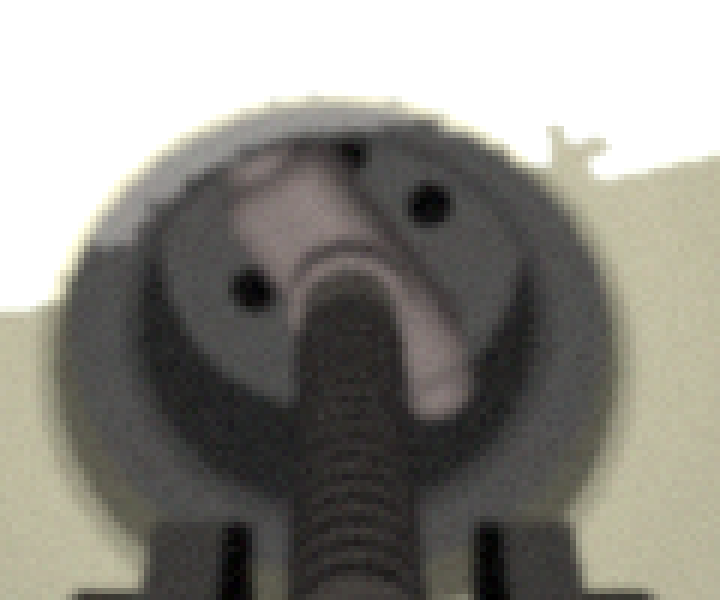

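```bash
python3 -m inch '[{"tx":0.6,"ty":-0.2,"tz":0,"twist":0},{"tx":0.7,"ty":-0.2,"tz":0,"twist":0}]'; python3 -c "
from h import *
st()"; python3 -m inch '[{"tx":0.7,"ty":-0.2,"tz":0,"twist":7},{"tx":0.7,"ty":-0.2,"tz":0,"twist":7}]'; python3 -c "
from h import *
st()"
```

```text
clock: 13.25
tool_pos: [0.4734, -0.1685, 0.224]
orientation: [1.331, 1.13, -1.331]
wrist_force: [-2.5, 1.2, 10.3]
width: 0.185
t 13.25 tcp [ 473.4 -168.5  224. ] F [-2.5  1.2 10.3] T [0.202 0.965 0.032] w 0.185
x [-0.003  0.003 -1.   ] y [ 0.986 -0.165 -0.003] z [-0.165 -0.986 -0.003] q [ 1.28  0.51 -1.27  1.9   0.54  1.14 -0.36]
clock: 13.45
tool_pos: [0.474, -0.1684, 0.224]
orientation: [1.511, 0.986, -1.51]
wrist_force: [-2.1, 0.4, 9.7]
width: 0.188
t 13.45 tcp [ 474.  -168.4  224. ] F [-2.1  0.4  9.7] T [0.188 0.718 0.069] w 0.188
x [-0.001  0.003 -1.   ] y [ 0.914 -0.405 -0.002] z [-0.405 -0.914 -0.003] q [ 1.25  0.47 -1.21  1.9   0.49  1.11 -0.57]
```

```bash
python3 -m inch '[{"tx":0.7,"ty":-0.2,"tz":0,"twist":8},{"tx":0.7,"ty":-0.2,"tz":0.1,"twist":8}]'; python3 -c "
from h import *
st()"; python3 -m inch '[{"tx":0.7,"ty":-0.1,"tz":0.2,"twist":8},{"tx":0.7,"ty":-0.1,"tz":0.2,"twist":8}]'; python3 -c "
from h import *
st()"
```

```text
clock: 13.65
tool_pos: [0.475, -0.1686, 0.2242]
orientation: [1.712, 0.788, -1.707]
wrist_force: [-2.6, -0.1, 7.0]
width: 0.185
t 13.65 tcp [ 475.  -168.6  224.2] F [-2.6 -0.1  7. ] T [ 0.184  0.507 -0.078] w 0.185
x [ 0.002  0.002 -1.   ] y [ 0.76  -0.651 -0.   ] z [-0.651 -0.759 -0.003] q [ 1.21  0.43 -1.14  1.9   0.44  1.09 -0.82]
clock: 13.85
tool_pos: [0.4759, -0.1692, 0.2243]
orientation: [1.902, 0.557, -1.893]
wrist_force: [-1.0, 0.5, 7.2]
width: 0.185
t 13.85 tcp [ 475.9 -169.2  224.3] F [-1.   0.5  7.2] T [ 0.046  0.46  -0.03 ] w 0.185
x [ 0.004  0.001 -1.   ] y [ 0.541 -0.841  0.002] z [-0.841 -0.541 -0.004] q [ 1.17  0.4  -1.07  1.91  0.4   1.07 -1.07]
```

```bash
python3 -m inch '[{"tx":1,"ty":0,"tz":0.4,"twist":6},{"tx":1,"ty":0,"tz":0.4,"twist":6}]'; python3 -c "
from h import *
st()"; python3 -m inch '[{"tx":0.9,"ty":0,"tz":0.4,"twist":5}]'; python3 -c "
from h import *
st()"
```

```text
clock: 14.05
tool_pos: [0.4767, -0.1699, 0.224]
orientation: [2.036, 0.358, -2.022]
wrist_force: [-2.9, 1.4, 9.8]
width: 0.187
t 14.05 tcp [ 476.7 -169.9  224. ] F [-2.9  1.4  9.8] T [ 0.1    0.536 -0.003] w 0.187
x [ 0.007 -0.001 -1.   ] y [ 0.344 -0.939  0.003] z [-0.939 -0.344 -0.006] q [ 1.13  0.38 -1.02  1.91  0.37  1.05 -1.26]
clock: 14.15
tool_pos: [0.477, -0.1701, 0.2241]
orientation: [2.09, 0.269, -2.073]
wrist_force: [-2.1, 0.2, 9.8]
width: 0.185
t 14.15 tcp [ 477.  -170.1  224.1] F [-2.1  0.2  9.8] T [0.166 0.705 0.048] w 0.185
x [ 0.008 -0.002 -1.   ] y [ 0.257 -0.966  0.004] z [-0.966 -0.257 -0.008] q [ 1.12  0.37 -1.    1.91  0.36  1.05 -1.34]
```

```bash
python3 -m inch '[{"tx":0.6,"ty":0,"tz":0.3,"twist":0},{"tx":0.3,"ty":0,"tz":0.3,"twist":0}]'; python3 - <<'E'
from h import *
st()
w=save('wrist','w9.png')
im=cv2.imread('pics/w9.png')[175:275,215:335]; im=np.clip(im.astype(float)*2.2,0,255).astype('uint8'); cv2.imwrite('pics/w9c.png',cv2.resize(im,None,fx=6,fy=6,interpolation=3))
E
```

```text
clock: 14.35
tool_pos: [0.477, -0.1701, 0.2245]
orientation: [2.091, 0.264, -2.073]
wrist_force: [-1.8, 0.9, 6.7]
width: 0.181
t 14.35 tcp [ 477.  -170.1  224.5] F [-1.8  0.9  6.7] T [ 0.32   0.65  -0.034] w 0.181
x [ 0.009 -0.004 -1.   ] y [ 0.255 -0.967  0.006] z [-0.967 -0.255 -0.008] q [ 1.12  0.36 -1.    1.91  0.36  1.05 -1.34]
```

View pics/w9c.png

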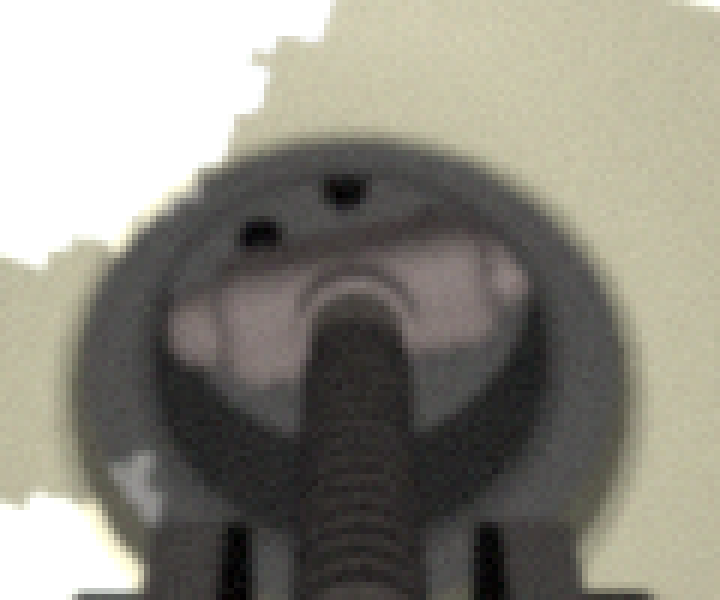

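```bash
python3 -m inch '[{"tx":-2,"ty":0,"tz":0.3,"twist":0},{"tx":-4,"ty":0,"tz":0,"twist":0},{"tx":-5,"ty":0,"tz":0,"twist":0}]'; python3 -c "
from h import *
st()"
```

```text
clock: 14.7
tool_pos: [0.4747, -0.1702, 0.2339]
orientation: [2.089, 0.266, -2.077]
wrist_force: [0.0, -0.2, -3.2]
width: 0.186
t 14.7 tcp [ 474.7 -170.2  233.9] F [ 0.  -0.2 -3.2] T [-0.09   0.003  0.035] w 0.186
x [ 0.006 -0.002 -1.   ] y [ 0.255 -0.967  0.004] z [-0.967 -0.255 -0.005] q [ 1.13  0.35 -1.01  1.9   0.34  1.07 -1.33]
```

```bash
python3 -m inch '[{"tx":-6,"ty":0,"tz":0,"twist":0},{"tx":-8,"ty":0,"tz":0,"twist":0},{"tx":-8,"ty":0,"tz":0,"twist":0}]'; python3 -c "
from h import *
st()"; python3 -m inch '[{"tx":-10,"ty":0,"tz":0,"twist":0},{"tx":-15,"ty":0,"tz":0,"twist":0},{"tx":-20,"ty":0,"tz":0,"twist":0},{"tx":0,"ty":0,"tz":0,"twist":0}]'; python3 - <<'E'
from h import *
st()
w=save('wrist','w10.png');c=manip.calibration('wrist');print(c['position'])
im=cv2.imread('pics/w10.png')[150:270,205:345]; im=np.clip(im.astype(float)*2,0,255).astype('uint8'); cv2.imwrite('pics/w10c.png',cv2.resize(im,None,fx=5,fy=5,interpolation=3))
E
```

```text
clock: 15.0
tool_pos: [0.4744, -0.1702, 0.2571]
orientation: [2.089, 0.267, -2.077]
wrist_force: [-0.3, -0.0, -1.9]
width: 0.182
t 15.0 tcp [ 474.4 -170.2  257.1] F [-0.3 -0.  -1.9] T [ 0.04  -0.006  0.001] w 0.182
x [ 0.006 -0.002 -1.   ] y [ 0.255 -0.967  0.003] z [-0.967 -0.255 -0.005] q [ 1.15  0.32 -1.03  1.87  0.31  1.11 -1.3 ]
clock: 15.4
tool_pos: [0.4758, -0.1699, 0.3083]
orientation: [2.092, 0.266, -2.072]
wrist_force: [0.3, -0.8, -1.6]
width: 0.183
t 15.4 tcp [ 475.8 -169.9  308.3] F [ 0.3 -0.8 -1.6] T [-0.03  -0.019 -0.017] w 0.183
x [ 0.01  -0.003 -1.   ] y [ 0.255 -0.967  0.006] z [-0.967 -0.255 -0.009] q [ 1.2   0.26 -1.06  1.81  0.25  1.2  -1.25]
[ 0.55365157 -0.14821219  0.45077811]
```

View pics/w10c.png

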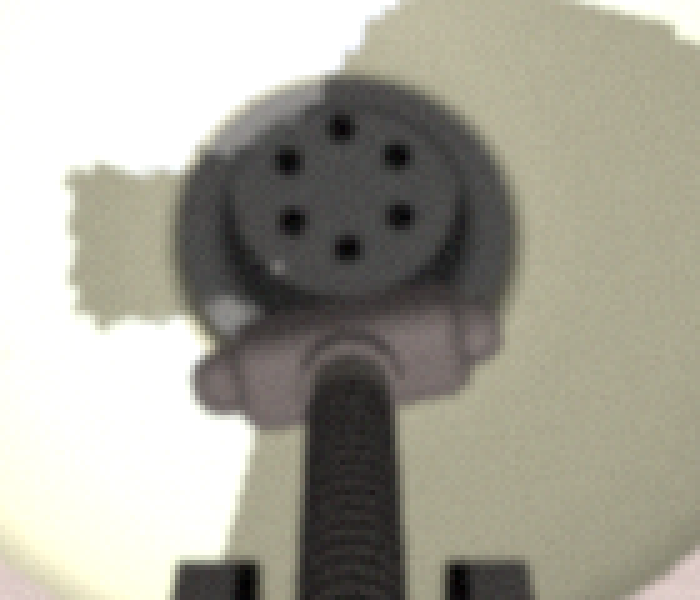

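```bash
python3 - <<'E'
from h import *
c=manip.calibration('wrist')
f=lambda u,v:(205+(u-2)/5,150+(v-2)/5)
a=atz(c,f(193,384),.2245);b=atz(c,f(500,326),.2245);print(a,b,np.linalg.norm(a-b),(a+b)/2); v=a-b
print('yaw',np.degrees(np.arctan2(-v[0],v[1])))
# head body ends
a=atz(c,f(240,377),.2245);b=atz(c,f(470,335),.2245);print('body',np.linalg.norm(a-b))
M=R.from_rotvec(manip.sense()['orientation']).as_matrix(); print('tool y yaw',np.degrees(np.arctan2(M[0,1],-M[1,1])))
st([.5245,.183,.31])
E
```

```text
[ 0.46358262 -0.15187484  0.2245    ] [ 0.48131569 -0.18817063  0.2245    ] 0.04039611706949116 [ 0.47244915 -0.17002273  0.2245    ]
yaw 26.038799442051438
body 0.030216929993350218
tool y yaw 14.776118939334017
t 15.45 tcp [ 475.  -169.9  307. ] F [-0.2 -0.4 -2. ] T [-0.011  0.04   0.019] w 0.183
x [ 0.008 -0.003 -1.   ] y [ 0.255 -0.967  0.005] z [-0.967 -0.255 -0.007] q [ 1.2   0.26 -1.06  1.81  0.25  1.2  -1.25]
d tool mm [  -3.6 -328.6 -137.9]
```

```bash
python3 -m inch '[{"tx":-2,"ty":-40,"tz":-17,"twist":1},{"tx":-2,"ty":-41,"tz":-17,"twist":1},{"tx":-2,"ty":-41,"tz":-17,"twist":1},{"tx":-1,"ty":-41,"tz":-17,"twist":0},{"tx":0,"ty":-41,"tz":-17,"twist":0}]'; python3 -c "
from h import *
st([.5245,.183,.30])"
```

```text
clock: 15.95
tool_pos: [0.5127, 0.0434, 0.311]
orientation: [2.127, 0.186, -2.118]
wrist_force: [0.8, 0.1, -0.9]
width: 0.182
t 15.95 tcp [512.7  43.4 311. ] F [ 0.8  0.1 -0.9] T [-0.001 -0.077 -0.009] w 0.182
x [ 0.005 -0.007 -1.   ] y [ 0.181 -0.983  0.008] z [-0.983 -0.181 -0.004] q [ 0.77  0.31 -1.1   1.78  0.3   1.23 -1.79]
d tool mm [  10.1 -135.3  -36.9]
```

```bash
python3 -m inch '[{"tx":0,"ty":-40,"tz":-12,"twist":0},{"tx":2,"ty":-40,"tz":-12,"twist":0},{"tx":2,"ty":-30,"tz":-8,"twist":0},{"tx":0,"ty":0,"tz":0,"twist":0},{"tx":0,"ty":0,"tz":0,"twist":0}]'; python3 - <<'E'
from h import *
st([.5245,.183,.30])
w=save('wrist','w11.png');c=manip.calibration('wrist');print(c['position'])
E
```

```text
clock: 16.45
tool_pos: [0.5214, 0.1697, 0.3034]
orientation: [2.119, 0.202, -2.117]
wrist_force: [-0.0, -0.8, -1.1]
width: 0.186
t 16.45 tcp [521.4 169.7 303.4] F [-0.  -0.8 -1.1] T [-0.03   0.012  0.001] w 0.186
x [ 0.001 -0.003 -1.   ] y [ 0.192 -0.981  0.003] z [-0.981 -0.192 -0.   ] q [ 0.48  0.4  -1.08  1.71  0.37  1.26 -2.06]
d tool mm [  3.3 -12.5  -5.6]
[0.60207705 0.18637868 0.44673875]
```

View pics/w11.png

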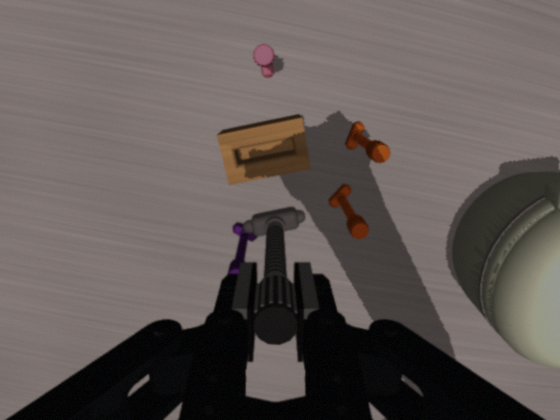

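```bash
python3 -m inch '[{"tx":15,"ty":-14,"tz":-10,"twist":0},{"tx":15,"ty":0,"tz":0,"twist":0},{"tx":15,"ty":0,"tz":0,"twist":0},{"tx":0,"ty":0,"tz":0,"twist":0},{"tx":0,"ty":0,"tz":0,"twist":0}]'; python3 - <<'E'
from h import *
st([.5325,.183,.25])
c=manip.calibration('wrist');print(c['position']);w=save('wrist','w12.png')
im=cv2.imread('pics/w12.png')[110:250,200:350]; im=np.clip(im.astype(float)*1.7,0,255).astype('uint8'); cv2.imwrite('pics/w12c.png',cv2.resize(im,None,fx=5,fy=5,interpolation=3)[:600])
E
```

```text
clock: 17.0
tool_pos: [0.5294, 0.177, 0.2549]
orientation: [2.12, 0.187, -2.124]
wrist_force: [0.0, 0.2, -0.6]
width: 0.183
t 17.0 tcp [529.4 177.  254.9] F [ 0.   0.2 -0.6] T [ 0.02  -0.049  0.033] w 0.183
x [-0.001 -0.008 -1.   ] y [ 0.182 -0.983  0.007] z [-0.983 -0.182  0.002] q [ 0.41  0.47 -1.03  1.74  0.44  1.19 -2.13]
d tool mm [ 4.8 -5.4 -4.1]
[0.6106889  0.1934727  0.39790216]
```

View pics/w12c.png

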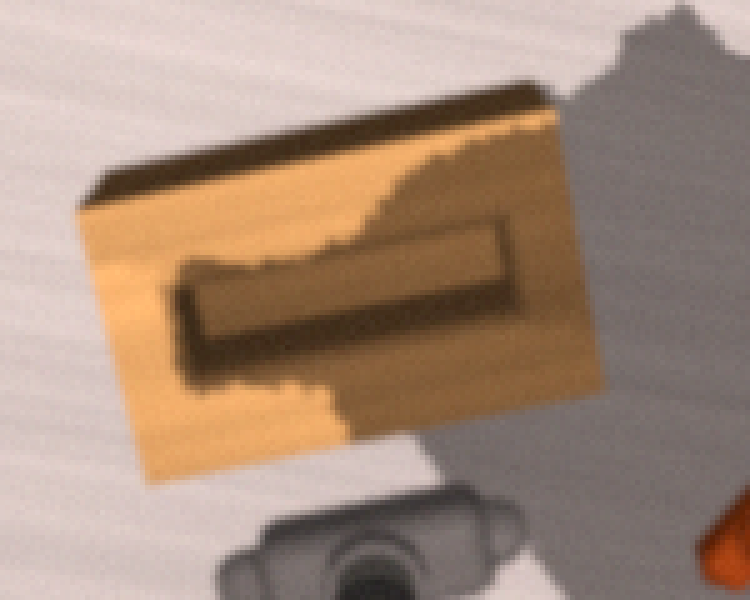

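```bash
python3 - <<'E'
from h import *
c=manip.calibration('wrist'); f=lambda u,v:(200+(u-2)/5,110+(v-2)/5)
a=atz(c,f(218,582),.171);b=atz(c,f(527,525),.171);v=a-b
print('head',(a+b)/2,np.linalg.norm(v),np.degrees(np.arctan2(-v[0],v[1])))
for L in ([(170,285),(508,215),(520,308),(190,388)],[(80,212),(558,118),(605,387),(150,485)]):
    P=np.array([atz(c,f(*q),.048) for q in L]); v=P[0]-P[1]+P[3]-P[2]; print(P.mean(0),np.degrees(np.arctan2(-v[0],v[1])),np.linalg.norm(v)/2,np.linalg.norm(P[0]-P[3]))
st()
E
```

```text
head [0.52575788 0.17630791 0.171     ] 0.04085062596037402 21.455038557046514
[0.5299474  0.18136419 0.048     ] 23.293842881898247 0.06560558144745725 0.020666324789507345
[0.52918428 0.1810171  0.048     ] 22.260751203977772 0.09136548491597933 0.055550390005573255
t 17.05 tcp [529.4 176.7 254.8] F [ 0.5 -0.  -2.3] T [ 0.016 -0.05   0.029] w 0.182
x [-0.001 -0.008 -1.   ] y [ 0.182 -0.983  0.008] z [-0.983 -0.182  0.002] q [ 0.41  0.47 -1.03  1.74  0.44  1.19 -2.13]
```

```bash
python3 -m inch '[{"tx":20,"ty":-4.5,"tz":-5,"twist":-1},{"tx":30,"ty":0,"tz":0,"twist":0},{"tx":30,"ty":0,"tz":0,"twist":0},{"tx":0,"ty":0,"tz":0,"twist":0},{"tx":0,"ty":0,"tz":0,"twist":0}]'; python3 - <<'E'
from h import *
st([.5325,.183,.15])
c=manip.calibration('wrist');print(c['position']);w=save('wrist','w13.png')
im=cv2.imread('pics/w13.png')[130:270,200:350]; im=np.clip(im.astype(float)*1.7,0,255).astype('uint8'); cv2.imwrite('pics/w13c.png',cv2.resize(im,None,fx=5,fy=5,interpolation=3)[:600])
E
```

```text
clock: 17.55
tool_pos: [0.5375, 0.18, 0.1775]
orientation: [2.121, 0.199, -2.108]
wrist_force: [0.2, 1.1, -0.7]
width: 0.184
t 17.55 tcp [537.5 180.  177.5] F [ 0.2  1.1 -0.7] T [0.036 0.014 0.002] w 0.184
x [ 0.007 -0.007 -1.   ] y [ 0.195 -0.981  0.009] z [-0.981 -0.195 -0.005] q [ 0.35  0.56 -0.96  1.81  0.54  1.06 -2.2 ]
d tool mm [27.4 -4.2  4.4]
[0.61749138 0.19744927 0.32112505]
```

View pics/w13c.png

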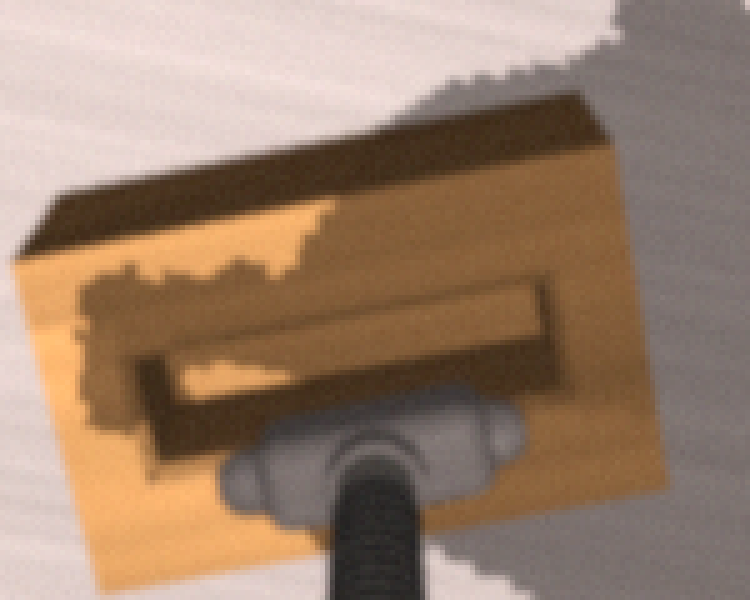

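```bash
python3 - <<'E'
from h import *
c=manip.calibration('wrist'); f=lambda u,v:(200+(u-2)/5,130+(v-2)/5)
z=.1775-.091+.007
a=atz(c,f(221,488),z);b=atz(c,f(527,428),z);v=a-b
print('head',(a+b)/2,np.linalg.norm(v),np.degrees(np.arctan2(-v[0],v[1])))
for L in ([(130,362),(545,277),(562,385),(153,475)],[(14,262),(612,146),(668,487),(103,593)]):
    P=np.array([atz(c,f(*q),.048) for q in L]); v=P[0]-P[1]+P[3]-P[2]; print(P.mean(0),np.degrees(np.arctan2(-v[0],v[1])),np.linalg.norm(v)/2,np.linalg.norm(P[0]-P[3]))
st()
E
```

```text
head [0.53384599 0.17890882 0.0935    ] 0.04060210956092121 22.834664290118386
[0.52962325 0.18196649 0.048     ] 23.62730047693675 0.06490005425646199 0.018757274331732392
[0.52937641 0.18166653 0.048     ] 22.370670019834147 0.091265576201308 0.0556811989788471
t 17.6 tcp [537.4 179.6 177.5] F [-0.4 -0.4 -2.5] T [0.012 0.058 0.057] w 0.179
x [ 0.007 -0.008 -1.   ] y [ 0.195 -0.981  0.009] z [-0.981 -0.195 -0.005] q [ 0.35  0.56 -0.96  1.81  0.54  1.06 -2.2 ]
```

```bash
python3 -m inch '[{"tx":8,"ty":-3.7,"tz":3.7,"twist":0},{"tx":12,"ty":0,"tz":0,"twist":0},{"tx":0,"ty":0,"tz":0,"twist":0},{"tx":0,"ty":0,"tz":0,"twist":0}]'; python3 - <<'E'
from h import *
st([.5325,.183,.15])
c=manip.calibration('wrist');print(c['position']);w=save('wrist','w14.png')
im=cv2.imread('pics/w14.png')[130:270,200:350]; im=np.clip(im.astype(float)*1.7,0,255).astype('uint8'); cv2.imwrite('pics/w14c.png',cv2.resize(im,None,fx=5,fy=5,interpolation=3)[:600])
E
```

```text
clock: 18.0
tool_pos: [0.5351, 0.1836, 0.16]
orientation: [2.128, 0.199, -2.102]
wrist_force: [-0.1, 0.1, -1.2]
width: 0.178
t 18.0 tcp [535.1 183.6 160. ] F [-0.1  0.1 -1.2] T [0.082 0.022 0.039] w 0.178
x [ 0.013 -0.007 -1.   ] y [ 0.194 -0.981  0.009] z [-0.981 -0.194 -0.011] q [ 0.33  0.58 -0.95  1.83  0.56  1.02 -2.22]
d tool mm [ 9.9 -0.   2.8]
[0.61426878 0.2008374  0.30410507]
```

View pics/w14c.png

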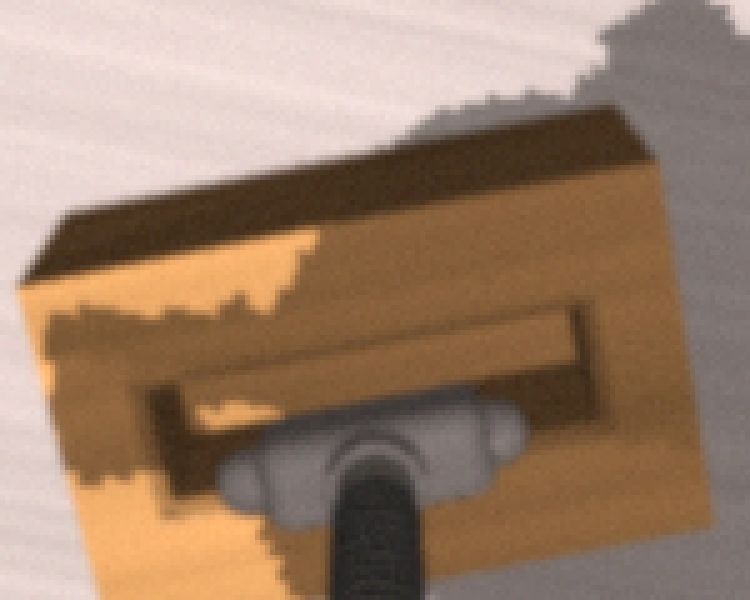

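```bash
python3 - <<'E'
from h import *
c=manip.calibration('wrist'); f=lambda u,v:(200+(u-2)/5,130+(v-2)/5)
z=.160-.091+.007
a=atz(c,f(218,487),z);b=atz(c,f(530,426),z);v=a-b
print('head',(a+b)/2,np.linalg.norm(v),np.degrees(np.arctan2(-v[0],v[1])))
for L in ([(145,388),(590,300),(602,415),(170,512)],):
    P=np.array([atz(c,f(*q),.048) for q in L]); v=P[0]-P[1]+P[3]-P[2]; print(P.mean(0),np.degrees(np.arctan2(-v[0],v[1])),np.linalg.norm(v)/2,np.linalg.norm(P[0]-P[3]))
E
```

```text
head [0.53224594 0.18271599 0.076     ] 0.04135161438722196 22.72456798521576
[0.53007043 0.18176286 0.048     ] 23.545128881381114 0.06488127919746016 0.019427191866716327
```

```bash
python3 -m inch '[{"tx":3,"ty":0.5,"tz":3,"twist":0},{"tx":5,"ty":0,"tz":0.2,"twist":0},{"tx":0,"ty":0,"tz":0,"twist":0},{"tx":0,"ty":0,"tz":0,"twist":0}]'; python3 - <<'E'
from h import *
st([.5323,.1825,.14])
c=manip.calibration('wrist');print(c['position']);w=save('wrist','w15.png')
im=cv2.imread('pics/w15.png')[130:270,200:350]; im=np.clip(im.astype(float)*1.7,0,255).astype('uint8'); cv2.imwrite('pics/w15c.png',cv2.resize(im,None,fx=5,fy=5,interpolation=3)[:600])
E
```

```text
clock: 18.45
tool_pos: [0.5322, 0.1821, 0.1516]
orientation: [2.129, 0.198, -2.102]
wrist_force: [0.1, -0.5, -1.1]
width: 0.187
t 18.45 tcp [532.2 182.1 151.6] F [ 0.1 -0.5 -1.1] T [ 0.065  0.031 -0.003] w 0.187
x [ 0.013 -0.007 -1.   ] y [ 0.194 -0.981  0.009] z [-0.981 -0.194 -0.012] q [ 0.33  0.58 -0.94  1.84  0.57  1.   -2.23]
d tool mm [11.6 -0.5 -0.1]
[0.61123377 0.19939631 0.29574011]
```

View pics/w15c.png

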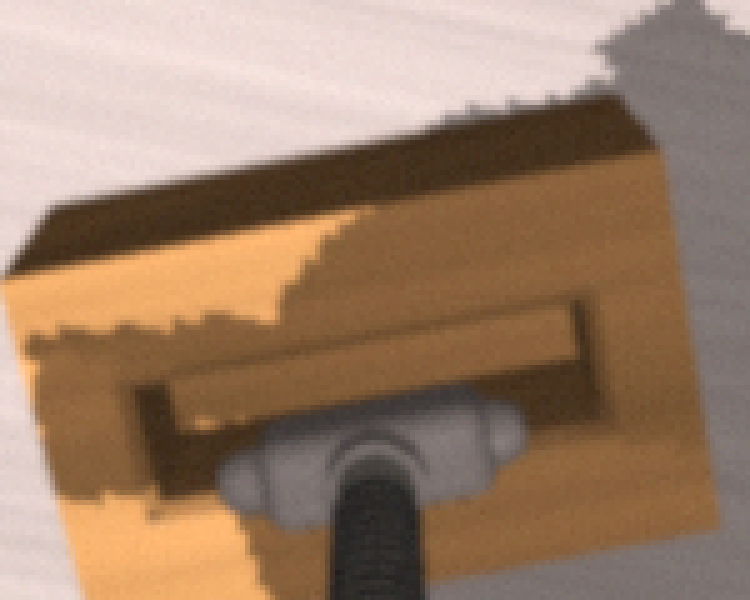

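```bash
python3 - <<'E'
from h import *
c=manip.calibration('wrist'); f=lambda u,v:(200+(u-2)/5,130+(v-2)/5)
z=.1516-.091+.007
a=atz(c,f(218,487),z);b=atz(c,f(529,426),z);v=a-b
print('head',(a+b)/2,np.linalg.norm(v),np.degrees(np.arctan2(-v[0],v[1])))
for L in ([(130,385),(588,297),(605,412),(155,515)],[(3,280),(663,150),(720,527),(85,640)]):
    P=np.array([atz(c,f(*q),.048) for q in L]); v=P[0]-P[1]+P[3]-P[2]; print(P.mean(0),np.degrees(np.arctan2(-v[0],v[1])),np.linalg.norm(v)/2,np.linalg.norm(P[0]-P[3]))
E
```

```text
head [0.52931396 0.18145721 0.0676    ] 0.0412399755012772 22.744850229681052
[0.52993903 0.18210996 0.048     ] 23.496962682493873 0.06498851377013169 0.019670781622920786
[0.52952162 0.18231532 0.048     ] 22.129023516759112 0.09240107967931448 0.05492332778925979
```

```bash
python3 -m inch '[{"tx":5,"ty":0,"tz":0,"twist":0},{"tx":5,"ty":0,"tz":0,"twist":0},{"tx":0,"ty":0,"tz":0,"twist":0}]'; python3 - <<'E'
from h import *
st([.5322,.1821,.1075])
E
```

```text
clock: 18.8
tool_pos: [0.5325, 0.182, 0.1408]
orientation: [2.129, 0.198, -2.102]
wrist_force: [0.1, 0.3, -0.4]
width: 0.181
t 18.8 tcp [532.5 182.  140.8] F [ 0.1  0.3 -0.4] T [0.009 0.057 0.023] w 0.181
x [ 0.014 -0.007 -1.   ] y [ 0.193 -0.981  0.009] z [-0.981 -0.193 -0.012] q [ 0.32  0.6  -0.93  1.85  0.59  0.98 -2.24]
d tool mm [33.3 -0.5  0.7]
```

```bash
python3 -m inch '[{"tx":4,"ty":0,"tz":0.5,"twist":0},{"tx":4,"ty":0,"tz":0.3,"twist":0},{"tx":0,"ty":0,"tz":0,"twist":0}]'; python3 - <<'E'
from h import *
st([.5322,.1821,.1075])
E
```

```text
clock: 19.1
tool_pos: [0.5316, 0.1817, 0.1318]
orientation: [2.129, 0.198, -2.102]
wrist_force: [0.1, -0.5, -1.7]
width: 0.182
t 19.1 tcp [531.6 181.7 131.8] F [ 0.1 -0.5 -1.7] T [-0.022 -0.011 -0.042] w 0.182
x [ 0.013 -0.007 -1.   ] y [ 0.193 -0.981  0.009] z [-0.981 -0.193 -0.011] q [ 0.31  0.61 -0.92  1.86  0.6   0.97 -2.25]
d tool mm [24.3 -0.5 -0.4]
```

Underside is now at about 0.041, below the block's 0.048 top, with no contact force, so it has entered the slot.

```bash
python3 -m inch '[{"tx":6,"ty":0,"tz":0,"twist":0},{"tx":6,"ty":0,"tz":0,"twist":0},{"tx":0,"ty":0,"tz":0,"twist":0}]'; python3 - <<'E'
from h import *
st([.5322,.1821,.1075])
E
```

```text
clock: 19.4
tool_pos: [0.5318, 0.1816, 0.1188]
orientation: [2.129, 0.198, -2.102]
wrist_force: [0.2, 0.6, -0.5]
width: 0.186
t 19.4 tcp [531.8 181.6 118.8] F [ 0.2  0.6 -0.5] T [ 0.023  0.011 -0.013] w 0.186
x [ 0.013 -0.007 -1.   ] y [ 0.193 -0.981  0.009] z [-0.981 -0.193 -0.012] q [ 0.3   0.62 -0.9   1.87  0.62  0.95 -2.27]
d tool mm [11.3 -0.5 -0.3]
```

```bash
python3 -m inch '[{"tx":4,"ty":0,"tz":0,"twist":0},{"tx":3,"ty":0,"tz":0,"twist":0},{"tx":0,"ty":0,"tz":0,"twist":0}]'; python3 - <<'E'
from h import *
st([.5322,.1821,.1075])
E
```

```text
clock: 19.7
tool_pos: [0.5319, 0.1816, 0.111]
orientation: [2.128, 0.198, -2.103]
wrist_force: [0.1, -1.0, -1.9]
width: 0.187
t 19.7 tcp [531.9 181.6 111. ] F [ 0.1 -1.  -1.9] T [ 0.048  0.043 -0.045] w 0.187
x [ 0.013 -0.007 -1.   ] y [ 0.193 -0.981  0.009] z [-0.981 -0.193 -0.011] q [ 0.29  0.63 -0.9   1.87  0.63  0.94 -2.27]
d tool mm [ 3.5 -0.4 -0.4]
```

```bash
python3 -m inch '[{"tx":2,"ty":0,"tz":0,"twist":0},{"tx":0,"ty":0,"tz":0,"twist":0}]'
```

```text
clock: 19.9
tool_pos: [0.532, 0.1816, 0.1089]
orientation: [2.129, 0.198, -2.103]
wrist_force: [0.4, -0.0, -1.4]
width: 0.184
```

```bash
python3 -m inch '[{"tx":1.5,"ty":0,"tz":0,"twist":0}]'
```

```text
clock: 20.0
tool_pos: [0.5322, 0.1818, 0.1076]
orientation: [2.129, 0.198, -2.102]
wrist_force: [-0.4, -0.5, -1.7]
width: 0.185
```

```bash
python3 -m inch '[{"tx":1,"ty":0,"tz":0,"twist":0}]'
```

```text
clock: 20.1
tool_pos: [0.5327, 0.1819, 0.107]
orientation: [2.13, 0.198, -2.101]
wrist_force: [-0.1, -1.6, 5.7]
width: 0.182
```

```bash
python3 -m inch '[{"tx":0,"ty":0,"tz":0,"twist":0},{"tx":0,"ty":0,"tz":0,"twist":0}]'; python3 -m inch '[{"tx":0,"ty":0,"tz":0,"twist":0},{"tx":0,"ty":0,"tz":0,"twist":0},{"tx":0,"ty":0,"tz":0,"twist":0},{"tx":0,"ty":0,"tz":0,"twist":0},{"tx":0,"ty":0,"tz":0,"twist":0}]' 0;  python3 - <<'E'
from h import *
st([.5322,.1821,.1075])
save('wrist','w16.png');save('side','d16.png');save('scene','s16.png')
x=cv2.imread('pics/s16.png')[130:260,260:400];y=cv2.imread('pics/d16.png')[200:330,190:330]
cv2.imwrite('pics/c16.png',cv2.resize(np.hstack([x,y]),None,fx=2.8,fy=2.8,interpolation=3))
E
```

```text
clock: 20.3
tool_pos: [0.5329, 0.182, 0.1072]
orientation: [2.131, 0.198, -2.101]
wrist_force: [-0.5, 0.7, -1.8]
width: 0.185
clock: 20.8
tool_pos: [0.5332, 0.1823, 0.1075]
orientation: [2.132, 0.199, -2.1]
wrist_force: [-0.0, 0.7, -0.2]
width: 0.996
t 20.8 tcp [533.2 182.3 107.5] F [-0.   0.7 -0.2] T [-0.062  0.048 -0.045] w 0.996
x [ 0.016 -0.006 -1.   ] y [ 0.193 -0.981  0.009] z [-0.981 -0.193 -0.014] q [ 0.29  0.64 -0.89  1.87  0.64  0.93 -2.28]
d tool mm [-0.  0.  1.]
```

View pics/c16.png

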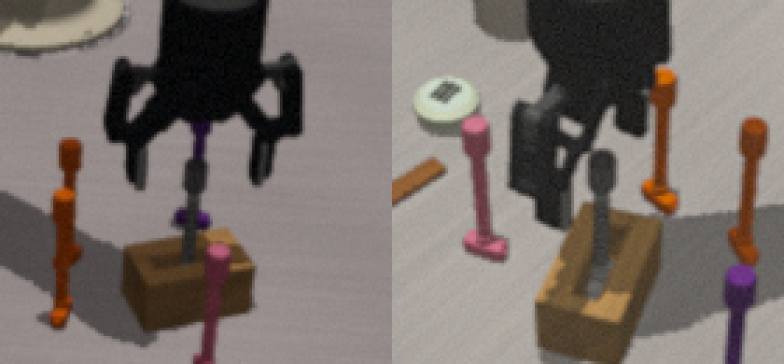

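Released, and the gauge stands in the slot with the fingers clear of it. Retreating upward.

```bash
python3 -m inch '[{"tx":-15,"ty":0,"tz":0,"twist":0},{"tx":-30,"ty":0,"tz":0,"twist":0},{"tx":-30,"ty":0,"tz":0,"twist":0},{"tx":-30,"ty":0,"tz":0,"twist":0},{"tx":-30,"ty":0,"tz":0,"twist":0}]'; python3 -m inch '[{"tx":-5,"ty":0,"tz":30,"twist":0},{"tx":0,"ty":0,"tz":20,"twist":0},{"tx":0,"ty":0,"tz":0,"twist":0},{"tx":0,"ty":0,"tz":0,"twist":0}]'; python3 - <<'E'
from h import *
st()
c=manip.calibration('wrist');print(c['position']);save('wrist','w17.png');save('side','d17.png');save('scene','s17.png')
x=cv2.imread('pics/s17.png')[150:260,270:390];y=cv2.imread('pics/d17.png')[220:330,200:320];
cv2.imwrite('pics/c17.png',cv2.resize(np.hstack([x,y]),None,fx=3.3,fy=3.3,interpolation=3))
z=cv2.imread('pics/w17.png');cv2.imwrite('pics/w17c.png',cv2.resize(np.clip(z[60:210,190:350]*1.5,0,255).astype('uint8'),None,fx=4,fy=4,interpolation=3))
E
```

```text
clock: 21.45
tool_pos: [0.5279, 0.1826, 0.2463]
orientation: [2.121, 0.2, -2.108]
wrist_force: [0.7, -0.9, 0.1]
width: 0.998
clock: 21.85
tool_pos: [0.481, 0.1758, 0.2603]
orientation: [2.135, 0.203, -2.093]
wrist_force: [0.9, 0.5, 0.2]
width: 1.0
t 21.85 tcp [481.  175.8 260.3] F [0.9 0.5 0.2] T [-0.006  0.054 -0.015] w 1.0
x [ 0.021 -0.005 -1.   ] y [ 0.197 -0.98   0.009] z [-0.98  -0.197 -0.019] q [ 0.5   0.36 -1.1   1.86  0.37  1.13 -2.11]
[0.55895773 0.19309064 0.40505905]
```

View pics/c17.png

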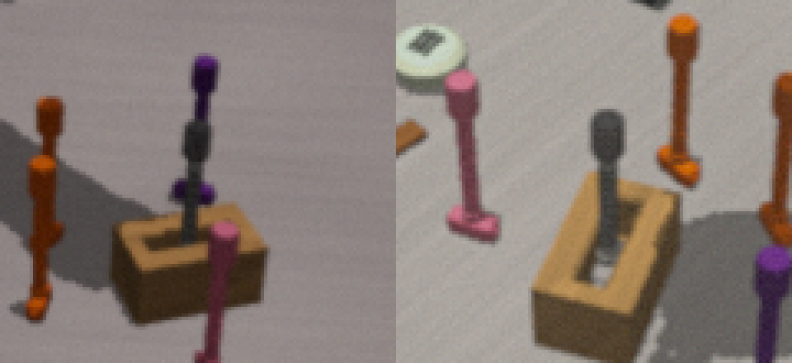

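View pics/w17c.png

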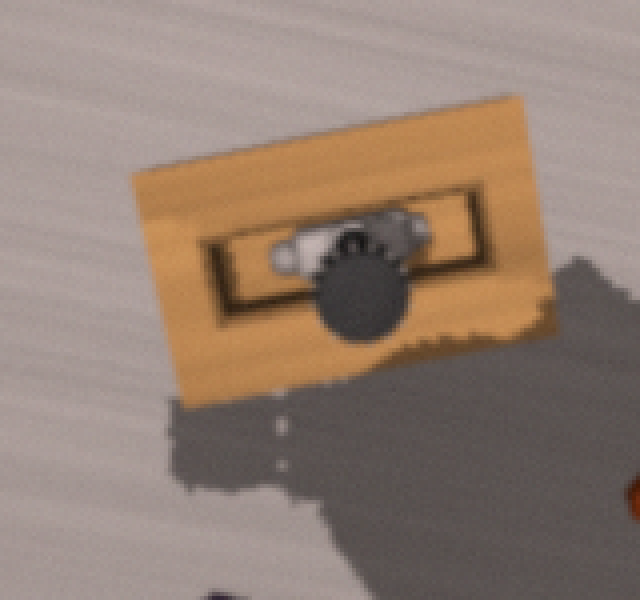

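View pics/s17.png

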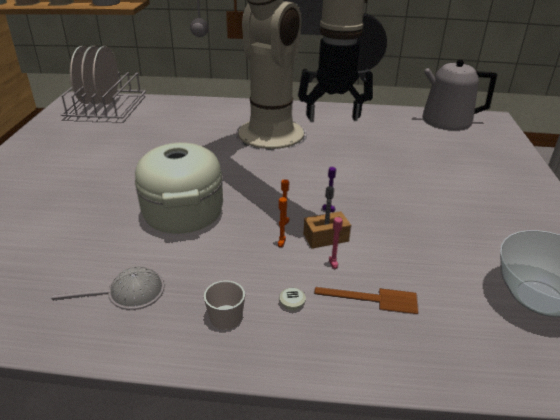

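```bash
python3 - <<'E'
from h import *
c=manip.calibration('wrist'); f=lambda u,v:(190+(u-1.5)/4,60+(v-1.5)/4)
a=atz(c,f(271,258),.023);b=atz(c,f(430,228),.023);print('tips',np.linalg.norm(a-b),(a+b)/2)
S,D=manip.calibration('scene'),manip.calibration('side')
print(tri([ray(S,(270+197/3.3,150+123/3.3)),ray(D,(200+(608-396)/3.3,220+115/3.3)),ray(c,f(362,298))]))
manip.close_job()
E
```

```text
tips 0.040428520026025316 [0.5303043  0.18187183 0.023     ]
(array([0.52918792, 0.18019482, 0.13831797]), [np.float64(0.00031230628498566293), np.float64(0.0012353796859538822), np.float64(0.0015034499205292262)])
the job is handed in; nothing more can be done
```

The bore is measured and the gauge is back in the block's slot, locked at about 40.4 mm; I handed the job in at about 22 s of the 69 s allowed. It reports no verdict.

**What I did**
- I gripped the steel gauge by its knob, lowered it into the vent without touching the ledge, and felt the floor about 36 mm below the mouth.
- I pressed down with about 9 to 14 N, turned the knob about 61° anticlockwise, and saw the plungers out on both sides.
- I turned the knob back about 66°, with the plungers still out. I then lifted the gauge out, lowered it into the slot until it touched the slot's floor, let go and moved the arm clear.

**Last checks**
- **Size:** the tips measured 40.4 mm apart, both after lifting out and again in the slot. Readings on the way down to the block ran 40.6 to 41.4 mm; all are within 38.5 to 42 mm.
- **Position:** the gauge stands upright within 1 mm of the slot's centre. The knob top is at 138 mm, the height for a gauge resting on the slot's floor.
- **Surroundings:** the teacup, cap, strainer and spatula look unmoved in the last scene picture.

**Not directly measured**
- The knob's angle can't be read. The head's yaw against the tool, about 10° past its starting position, suggests it is tight.
- The force on the cooker was only inferred from the wrist force. It read at most 12.4 N vertically with up to about 5 N sideways, so roughly 15 N in total, below the 22 N limit.

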